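# Close the ink pots and pack them away

## Task

The print run is over: take the ink knife off the pot it lies across and lay it flat in the knife tray. Then close every open ink pot with a lid from the sloping rack: set the lid on rim-down, turn it until its lugs drop through the neck, and turn it on clockwise to its stop so that it is locked. Stand all the closed pots upright on the floor of the crate, without tipping any pot over or shoving the tape roll or the jar about.

Things in the scene. Friction and masses are not known exactly. Their poses are not given: they have to be found in the camera images.
- pot1: Open ink pot, white, 300 g: square body 66 mm wide, 52 high, faces at 20 deg (anticlockwise) to its axes; round neck 60 mm across, rim 74 mm above base. Origin: centre of underside, z up. Always there, knife across its mouth at the start. Other pots alike; all lie in the open middle of the bench.
- pot2: Pot like pot1 but faces at -12 deg to its axes; may be absent. Inside every neck: 3.6 mm thick inward flange, 42 mm bore, four 13 mm notches 90 deg apart for a lid's lugs; their direction is not given and not told by the square faces, so feel for them. Under the flange the lugs run clockwise 46 deg from notch to stop.
- pot3: Pot like pot1 but faces at 38 deg to its axes; may be absent. With a lid's lugs lying on the flange the lid's origin is about 69 mm above the pot's; when they drop through, 60 mm, disc on the rim, 2 mm of play below the flange. A pot can be lifted by its locked lid; standing on the bench it resists the light turning of a lid.
- pot4: Pot like pot1 but faces at 5 deg to its axes; may be absent. Which way the notches point differs from pot to pot in relation to the square body.
- lid1: White pot lid, 45 g, lower row of the rack; fits any pot, as all lids do. Origin: centre of the plug's underside (rim side), z out of the top. Disc 62 mm across at z 14 to 20 mm; bar grip on top along x, 48 mm long, 12 mm thick in y, z 20 to 46 mm. Leans on the rack, plug on the board, z normal to the slope.
- lid2: Lid like lid1, lower row. Under every lid: plug 39 mm across, z 0 to 14 mm, its lowest 4 mm tapered to 33 mm; four lugs 9 mm wide along +x, +y, -x, -y, reaching 25 mm from the axis, z 5 to 8.4 mm.
- lid3: Lid like lid1, upper row of the rack.
- lid4: Lid like lid1, upper row of the rack.
- rack: Fixed plywood lid rack, 164 mm wide (y), board sloping up at 30 degrees towards its own +x (so down and away from the robot), top edge 95 mm high; two rows of two lids, each lid resting on two 26 mm dowels standing out of the board. Origin: centre of its underside on the bench, z up.
- crate: Fixed off-white folding crate, open on top: 222 mm (its x) by 262 mm (its y), 90 mm high (corner posts 98 mm), walls and floor 6 mm. Origin: centre of its underside, z up.
- knife: Ink knife, 110 g, flat underside: steel blade 32 mm wide, 4 mm thick, to x = +115 mm; wooden handle 24 mm wide, 16 mm high, x = -115 to -15 mm. Origin: on the underside at the balance point; x towards the blade's end, z up.
- tray: Fixed aluminium knife tray, open on top: 85 mm (its x) by 270 mm (its y), 28 mm high, walls and floor 4 mm. Origin: centre of its underside, z up.
- tape: Bystander: roll of brown tape, 92 mm across, 48 mm high, standing flat. Origin: centre of the underside.
- jar: Bystander: white jar 72 mm across, 85 mm high. Origin: centre of the underside.
Mind the look-alikes: they are no part of the job. What is shaped like the lid2 but blue, red or yellow is not meant.

How it is judged:
On the way:
1. the ink knife lies flat in the knife tray (x of knife in the frame of tray between -0.035 and 0.035 m and y of knife in the frame of tray between -0.05 and 0.05 m and z of knife in the frame of tray between 0 and 0.012 m and angle between knife's own z axis and vertical below 0.12 rad and linear speed of knife below 0.03 m/s), for 0.2 s.
At the end, for the whole second after the job is handed in: Knife flat on the tray floor. Every pot present upright (0.12 rad) and at rest on the crate floor, its lid centred (5 mm), fully down (origin 56 to 63 mm above the pot's) and turned clockwise at least 33 of the 46 degrees to the stop (lid x to pot x 0.58 to 0.99 rad, either way) (all of step 1 and ((horizontal distance between lid1 and pot1 below 0.005 m and z of lid1 in the frame of pot1 between 0.056 and 0.063 m and angle between the x axis of lid1 and the x axis of pot1, either way round between 0.58 and 0.99 rad) or (horizontal distance between lid2 and pot1 below 0.005 m and z of lid2 in the frame of pot1 between 0.056 and 0.063 m and angle between the x axis of lid2 and the x axis of pot1, either way round between 0.58 and 0.99 rad) or (horizontal distance between lid3 and pot1 below 0.005 m and z of lid3 in the frame of pot1 between 0.056 and 0.063 m and angle between the x axis of lid3 and the x axis of pot1, either way round between 0.58 and 0.99 rad) or (horizontal distance between lid4 and pot1 below 0.005 m and z of lid4 in the frame of pot1 between 0.056 and 0.063 m and angle between the x axis of lid4 and the x axis of pot1, either way round between 0.58 and 0.99 rad)) and x of pot1 in the frame of crate between -0.08 and 0.08 m and y of pot1 in the frame of crate between -0.1 and 0.1 m and z of pot1 in the frame of crate between 0 and 0.014 m and angle between each of pot1, pot2, pot3, pot4's own z axis and vertical below 0.12 rad and linear speed of each of pot1, pot2, pot3, pot4 below 0.03 m/s and ((horizontal distance between lid1 and pot2 below 0.005 m and z of lid1 in the frame of pot2 between 0.056 and 0.063 m and angle between the x axis of lid1 and the x axis of pot2, either way round between 0.58 and 0.99 rad) or (horizontal distance between lid2 and pot2 below 0.005 m and z of lid2 in the frame of pot2 between 0.056 and 0.063 m and angle between the x axis of lid2 and the x axis of pot2, either way round between 0.58 and 0.99 rad) or (horizontal distance between lid3 and pot2 below 0.005 m and z of lid3 in the frame of pot2 between 0.056 and 0.063 m and angle between the x axis of lid3 and the x axis of pot2, either way round between 0.58 and 0.99 rad) or (horizontal distance between lid4 and pot2 below 0.005 m and z of lid4 in the frame of pot2 between 0.056 and 0.063 m and angle between the x axis of lid4 and the x axis of pot2, either way round between 0.58 and 0.99 rad)) and x of pot2 in the frame of crate between -0.08 and 0.08 m and y of pot2 in the frame of crate between -0.1 and 0.1 m and z of pot2 in the frame of crate between 0 and 0.014 m and ((horizontal distance between lid1 and pot3 below 0.005 m and z of lid1 in the frame of pot3 between 0.056 and 0.063 m and angle between the x axis of lid1 and the x axis of pot3, either way round between 0.58 and 0.99 rad) or (horizontal distance between lid2 and pot3 below 0.005 m and z of lid2 in the frame of pot3 between 0.056 and 0.063 m and angle between the x axis of lid2 and the x axis of pot3, either way round between 0.58 and 0.99 rad) or (horizontal distance between lid3 and pot3 below 0.005 m and z of lid3 in the frame of pot3 between 0.056 and 0.063 m and angle between the x axis of lid3 and the x axis of pot3, either way round between 0.58 and 0.99 rad) or (horizontal distance between lid4 and pot3 below 0.005 m and z of lid4 in the frame of pot3 between 0.056 and 0.063 m and angle between the x axis of lid4 and the x axis of pot3, either way round between 0.58 and 0.99 rad)) and x of pot3 in the frame of crate between -0.08 and 0.08 m and y of pot3 in the frame of crate between -0.1 and 0.1 m and z of pot3 in the frame of crate between 0 and 0.014 m and ((horizontal distance between lid1 and pot4 below 0.005 m and z of lid1 in the frame of pot4 between 0.056 and 0.063 m and angle between the x axis of lid1 and the x axis of pot4, either way round between 0.58 and 0.99 rad) or (horizontal distance between lid2 and pot4 below 0.005 m and z of lid2 in the frame of pot4 between 0.056 and 0.063 m and angle between the x axis of lid2 and the x axis of pot4, either way round between 0.58 and 0.99 rad) or (horizontal distance between lid3 and pot4 below 0.005 m and z of lid3 in the frame of pot4 between 0.056 and 0.063 m and angle between the x axis of lid3 and the x axis of pot4, either way round between 0.58 and 0.99 rad) or (horizontal distance between lid4 and pot4 below 0.005 m and z of lid4 in the frame of pot4 between 0.056 and 0.063 m and angle between the x axis of lid4 and the x axis of pot4, either way round between 0.58 and 0.99 rad)) and x of pot4 in the frame of crate between -0.08 and 0.08 m and y of pot4 in the frame of crate between -0.1 and 0.1 m and z of pot4 in the frame of crate between 0 and 0.014 m); the robot touches nothing.
It fails at once if an ink pot is tipped by more than 0.6 rad (angle between any of pot1, pot2, pot3, pot4's own z axis and vertical above 0.6 rad).
It fails at once if the tape roll or the jar is shoved more than 6 cm (distance of any of tape, jar from where it was at the start of the episode above 0.06 m).
Of pot2, pot3, pot4 only 2 to 3 are there at a start; the rules pass over those that are not, and their reading is None.
At some moment in a run one of pot2, pot3, pot4 may be knocked a few centimetres aside while the robot is not near it.
It also fails if it takes over 210 s, if anything falls off the work surface, if the arm or the gripper's body presses on something with over 40 N, if the wrist force passes 120 N, or if a joint passes its speed limit or range.

## Robot

A 6-joint arm with a two-finger parallel gripper is mounted at the origin on the work surface. World frame = base frame: x ahead of the robot, y to its left, z up, the work surface at z = 0. Lengths are in m, angles in rad, forces in N, time in s.
With the tool pointing down it reaches from about 0.325 to 0.85 m from the base axis. Payload 15.5 kg.
Tool frame: the origin (TCP) lies at the very end of the fingers, on their centre line; the grasp point (between the pads) lies 19 mm behind it; z points along the fingers, y is the line along which they close (so a half turn about z gives the same grasp; the last joint's range is limited). The gripper opens to 91 mm and grips with 3 to 60 N. Pads are 32 mm wide; open, the fingers measure 118 mm over their backs; the gripper's body (76 mm by 178 mm) begins 60 mm behind the grasp point.
Start: joints at [1.135, 0.494, 1.345, -0, 1.302, -0.096], TCP at [0.208, 0.589, 0.214] pointing down, gripper open.
Joint ranges: [-2.91, 2.91], [-0.82, 2.16], [0.22, 2.67], [-1.22, 4.37], [0.12, 2.79], [-3.08, 3.08]. Speed limits (rad/s): [1.89, 1.89, 2.57, 3.01, 3.01, 3.01].

## Interface

Orientations are given as a unit quaternion [w, x, y, z].
In Python, from plant import r gives the robot as it stands. The module is installed in compiled form; this text tells all that it offers.
- The arm moves only by the tool send_rows, never from a script. Its argument "series" is one flat list of numbers, 5 for each row, row after row: the shift along the world's x, y, z in mm, then the turn about the world's z in rad, then the opening, from 0 (shut) to 1 (fully open). In form: [x, y, z, spin, grip, x, y, z, spin, grip, ...]. A call has 1 to 10 rows; each row shifts and turns the commanded pose from where the row before left it; what a row does not reach is not made up. A row lasts 1/12 s, in which the tool goes at most 41.7 mm and 7.16 degrees, less where a joint would pass 70% of its speed; a pose out of reach is approached as far as the arm can. A call with a gripper value outside its range is refused whole. The fingers move at their own pace and stop on an object; "squeeze" is the grip in N (left out, the last holds). Time passes only in rows, so rows that do not move let the fingers close. It gives the time, the measured TCP pose, the force, the opening and the grip force at its end, in the units of the state.
- r.sense(): the state, without advancing time (a new reading comes with each control period).
- r.read_camera(name): name is "scene" or "top" or "wrist"; returns the picture (480x640x3 uint8, red, green, blue); there is no depth.
- r.camera_model(name): a dict with "camera_matrix" (3x3 intrinsics, pixels), "k1" (the pictures are not rectified: a ray, as slopes to the right and down, at radius r is drawn at 1 + k1 r^2 times it, then the intrinsics apply), "T" (4x4, takes a point from camera to world coordinates). Camera axes: x right, y down, z forward; pixel columns grow to the right and rows downward; lengths in m; the calibration is good to about 2 mm. A picture is of the moment at which its call begins: read the wrist's pose just before it. camera_model takes no time and is no camera call; for the wrist camera it gives the pose at the moment of the call.
- r.finish_job(): hands the job in; it is judged then, once.
Trained networks look in the newest picture that a camera, given by its name, has taken for a name from the list of things; names that differ only in an ending like _2 or _b are one class to them, and where a whole thing is asked for, a point or a joint stands for the part that bears it (a point fixed in the world has none). Each returns a list of dicts, best first, with "confidence" (0 to 1); they miss things now and then, are a little off and sometimes report something else, mostly with a low value. They report only what shows in the picture. A call takes as long as a camera call. They do not tell look-alikes from the thing itself.
- r.spot_in(query, camera): "location" ([column, row] in pixels, amid what is visible of it).
- r.cut_out(query, camera): "mask" (480x640 bool, what is visible of it) and "location" ([column, row] in pixels, amid what is visible of it).
- r.mark_of(query, camera): "location" ([column, row] in pixels: a listed point, or the origin of a listed thing).
The state is a dict: "t": time; "joints": joint angles; "qvel": joint speeds; "tau": joint torques, N m; "ee_pos": TCP position; "orientation": TCP orientation; "contact_force": force on the tool from outside, world axes, zero at the start; "moment": the same for the moment, N m; "finger_gap": opening from 0.0 (shut) to 1.0 (fully open); "gripper_force": force on a finger pad.
Only numpy, scipy, OpenCV 4.12 (cv2) and the standard library are available. Lean on these libraries where they do the work, as an engineer would, in place of code of your own. Each camera call takes 0.05 s, during which the arm holds its last target. There are 200 camera calls.

## Working session

There is one attempt and no reset: what is moved stays moved. The work goes in short steps, Python scripts to look and compute and a tool call to move; the robot and the scene stay as the last step left them, time stands still between calls to the robot, and variables do not carry over. Pictures are saved under pics/ and viewed, at most 14 in all, crops included, and the job is handed in when it is done.

Besides the shell and the picture viewer there is one more tool, called by a JSON object that holds its "method" and its "body". send_rows: Moves the arm, as the interface text tells. Its arguments: {"type":"object","properties":{"series":{"type":"array","items":{"type":"number"}},"squeeze":{"type":"number"}},"required":["series"]}

```bash
ls; mkdir -p pics; cat > h.py <<'E'
import numpy as np, cv2
from plant import r
def snap(n,f=None):
    T=r.camera_model(n)
    im=r.read_camera(n)
    if f: cv2.imwrite('pics/'+f,im[:,:,::-1])
    return im,T
def ray(m,px):
    K=np.array(m["camera_matrix"]);k=m["k1"];T=np.array(m["T"])
    d=np.linalg.inv(K)@[px[0],px[1],1];u=d[:2].copy()
    for _ in range(20): u=d[:2]/(1+k*(u@u))
    return T[:3,3],T[:3,:3]@np.r_[u,1]
def atz(m,px,z):
    o,d=ray(m,px);return o+d*(z-o[2])/d[2]
def proj(m,p):
    K=np.array(m["camera_matrix"]);T=np.array(m["T"])
    c=T[:3,:3].T@(np.asarray(p)-T[:3,3]);u=c[:2]/c[2];u=u*(1+m["k1"]*(u@u))
    return (K@np.r_[u,1])[:2]
E
python3 - <<'E'
from h import *
s=r.sense();print({k:np.round(v,3).tolist() for k,v in s.items()})
ims=[]
for c in("scene","top","wrist"):
    im,m=snap(c,c+'0.png');print(c,np.round(m["T"],3).tolist(),np.round(m["camera_matrix"],1).tolist(),m["k1"])
for c,qs in(("top",["pot1","lid1","rack","crate","knife","tray","tape","jar"]),("scene",["pot1","lid1"])):
    m=r.camera_model(c)
    for q in qs:
        for d in r.mark_of(q,c):
            print(c,q,round(d["confidence"],2),np.round(d["location"]),np.round(atz(m,d["location"],0),3)[:2])
E
```

```text
pics
{'t': 0.0, 'joints': [1.136, 0.494, 1.346, 0.0, 1.303, -0.096], 'qvel': [-0.001, 0.001, -0.001, 0.001, -0.0, 0.001], 'tau': [0.004, -87.881, -38.187, 0.071, 0.053, -0.0], 'ee_pos': [0.208, 0.589, 0.213], 'orientation': [-0.0, 0.169, 0.986, -0.001], 'contact_force': [0.671, -0.314, -0.424], 'moment': [-0.06, -0.015, -0.004], 'gripper_force': 0.0, 'finger_gap': 1.002}
scene [[-0.351, 0.807, -0.476, 1.015], [0.936, 0.294, -0.192, 0.189], [-0.015, -0.513, -0.858, 0.941], [0.0, 0.0, 0.0, 1.0]] [[498.3, 0.0, 320.4], [0.0, 498.3, 242.0], [0.0, 0.0, 1.0]] -0.008465797429338211
top [[-0.016, -0.996, 0.083, 0.416], [-1.0, 0.018, 0.018, -0.021], [-0.019, -0.083, -0.996, 1.31], [0.0, 0.0, 0.0, 1.0]] [[583.8, 0.0, 321.2], [0.0, 583.8, 230.7], [0.0, 0.0, 1.0]] -0.12810478923183527
wrist [[0.333, 0.906, 0.262, 0.134], [0.943, -0.32, -0.093, 0.615], [-0.001, 0.278, -0.961, 0.385], [0.0, 0.0, 0.0, 1.0]] [[350.9, 0.0, 328.0], [0.0, 350.9, 236.6], [0.0, 0.0, 1.0]] -0.06657520147676887
top pot1 0.87 [295. 215.] [0.562 0.061]
top pot1 0.71 [291. 210.] [0.573 0.07 ]
top pot1 0.59 [354. 264.] [ 0.449 
[... 461 characters left out ...]
ife 0.69 [292. 211.] [0.571 0.067]
top knife 0.38 [302. 151.] [0.708 0.044]
top tray 0.86 [304. 153.] [0.704 0.039]
top tape 0.82 [444. 140.] [ 0.727 -0.281]
top jar 0.83 [203. 156.] [0.702 0.272]
scene pot1 0.8 [309. 220.] [ 0.446 -0.065]
scene pot1 0.8 [288. 269.] [ 0.579 -0.062]
scene pot1 0.78 [348. 281.] [0.563 0.066]
scene lid1 0.89 [506. 234.] [0.334 0.357]
scene lid1 0.8 [484. 266.] [0.428 0.327]
scene lid1 0.75 [475. 297.] [0.507 0.324]
scene lid1 0.75 [525. 269.] [0.408 0.409]
scene lid1 0.66 [405. 306.] [0.575 0.194]
scene lid1 0.65 [503. 379.] [0.657 0.406]
scene lid1 0.6 [412. 262.] [0.472 0.18 ]
scene lid1 0.59 [515. 311.] [0.511 0.405]
scene lid1 0.37 [426. 384.] [0.716 0.274]
```

View pics/top0.png

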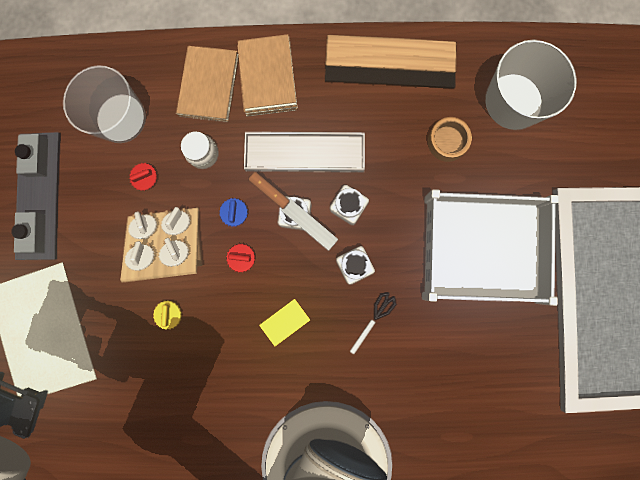

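View pics/scene0.png

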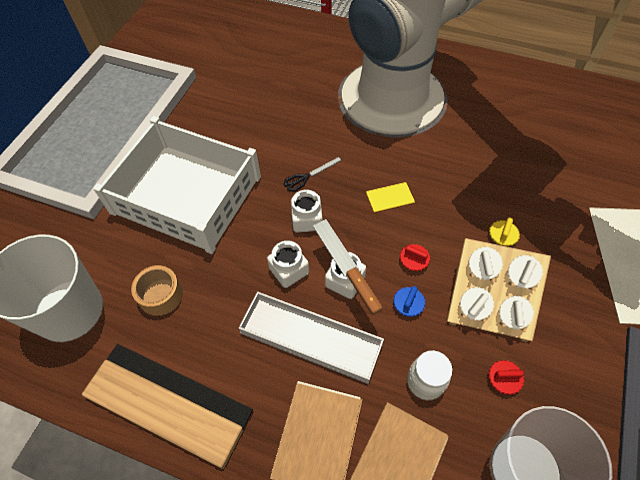

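Pots show at top pixels (295,212) under the knife, (349,204) and (355,264). The white lids on the rack are at (142,225), (176,220), (140,256) and (174,250). The red discs (143,177) and (240,258), blue (234,212) and yellow (167,316) are look-alikes.

```bash
python3 - <<'E'
from h import *
for c in("top","scene"):
    m=r.camera_model(c)
    if c=="scene": r.read_camera(c)
    for q,z in(("knife",.082),("tray",.028),("rack",0.05),("crate",.09)):
        for d in r.cut_out(q,c)[:2]:
            pts=np.argwhere(d["mask"])[:,::-1]
            rc=cv2.minAreaRect(pts.astype(np.float32));w=np.array([atz(m,p,z)[:2] for p in cv2.boxPoints(rc)])
            e=w[1]-w[0],w[2]-w[1];L=max(e,key=np.linalg.norm)
            print(c,q,round(d["confidence"],2),"mean",np.round(atz(m,pts.mean(0),z)[:2],3),"rect",np.round(w.mean(0),3),[round(float(np.linalg.norm(x)),3) for x in e],"yaw",round(np.degrees(np.arctan2(L[1],L[0]))%180,1))
im=cv2.imread('pics/top0.png')
cv2.imwrite('pics/crop.png',cv2.resize(im[150:300,110:390],None,fx=2.8,fy=2.8,interpolation=cv2.INTER_CUBIC))
E
```

```text
top knife 0.76 mean [0.561 0.059] rect [0.565 0.063] [0.035, 0.232] yaw 48.3
top tray 0.65 mean [0.701 0.038] rect [0.701 0.037] [0.272, 0.093] yaw 88.7
top rack 0.81 mean [0.486 0.346] rect [0.498 0.359] [0.187, 0.148] yaw 94.2
top crate 0.78 mean [ 0.476 -0.353] rect [ 0.478 -0.357] [0.236, 0.297] yaw 87.7
scene knife 0.76 mean [0.57  0.065] rect [0.569 0.063] [0.036, 0.229] yaw 48.7
scene knife 0.24 mean [0.523 0.345] rect [0.517 0.347] [0.194, 0.169] yaw 2.1
scene tray 0.86 mean [0.711 0.044] rect [0.71  0.037] [0.098, 0.28] yaw 87.7
scene rack 0.8 mean [0.505 0.352] rect [0.497 0.353] [0.202, 0.175] yaw 2.0
scene crate 0.78 mean [ 0.51  -0.335] rect [ 0.492 -0.356] [0.31, 0.398] yaw 84.1
```

View pics/crop.png

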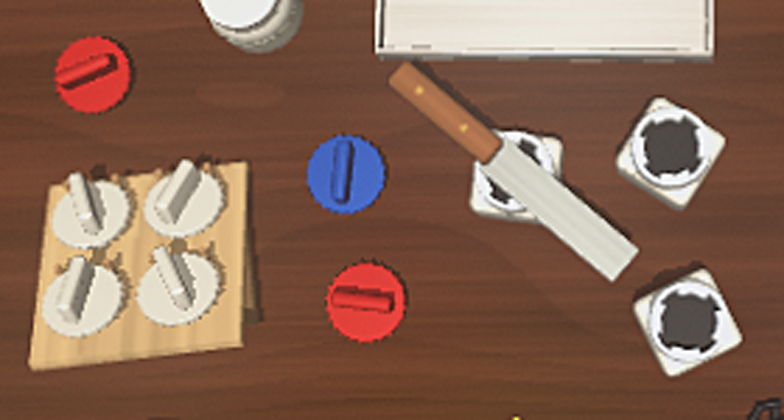

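{"method": "send_rows", "body": {"series": [24,-31,0,-0.122,0.6,24,-31,0,-0.122,0.6,24,-31,0,-0.122,0.6,24,-31,0,-0.122,0.6,24,-31,0,-0.122,0.6,24,-31,0,-0.122,0.6,24,-31,0,-0.122,0.6,24,-31,0,-0.122,0.6], "squeeze": 40}}

```text
t: 1.77
ee_pos: [0.4012, 0.3397, 0.2141]
orientation: [0.0, 0.614, 0.789, 0.0]
contact_force: [1.0, 1.0, -0.2]
finger_gap: 0.601
gripper_force: 0.0
```

{"method": "send_rows", "body": {"series": [24,-31,0,-0.122,0.6,24,-31,0,-0.122,0.6,24,-31,0,-0.122,0.6,24,-31,0,-0.122,0.6,24,-31,0,-0.122,0.6,24,-31,0,-0.122,0.6,24,-31,0,-0.122,0.6,24,-31,0,-0.122,0.6,0,0,0,0,0.6]}}

```text
t: 2.52
ee_pos: [0.5962, 0.088, 0.2139]
orientation: [0.001, 0.914, 0.407, 0.001]
contact_force: [-1.5, 0.6, 0.4]
finger_gap: 0.597
gripper_force: 0.0
```

```bash
cat >> h.py <<'E'
def yawof(s=None):
    w,x,y,z=(s or r.sense())["orientation"]
    return float(np.degrees(np.arctan2(1-2*(x*x+z*z),2*(x*y-w*z))))
def rect(c,q,z,n=2):
    m=r.camera_model(c)
    for d in r.cut_out(q,c)[:n]:
        pts=np.argwhere(d["mask"])[:,::-1]
        if len(pts)<20: continue
        rc=cv2.minAreaRect(pts.astype(np.float32));w=np.array([atz(m,p,z)[:2] for p in cv2.boxPoints(rc)])
        e=w[1]-w[0],w[2]-w[1];L=max(e,key=np.linalg.norm)
        print(c,q,round(d["confidence"],2),"mean",np.round(atz(m,pts.mean(0),z)[:2],3),"rect",np.round(w.mean(0),4),[round(float(np.linalg.norm(x)),3) for x in e],"yaw",round(np.degrees(np.arctan2(L[1],L[0]))%180,1))
def st():
    s=r.sense();print("t",round(s["t"],2),"pos",np.round(s["ee_pos"],4),"yaw",round(yawof(s),1),"j6",round(s["joints"][5],2),"F",np.round(s["contact_force"],1),"M",np.round(s["moment"],2),"gap",round(s["finger_gap"]*91,1),"gf",round(s["gripper_force"],1));return s
E
python3 - <<'E'
from h import *
st();snap("wrist","w1.png");rect("wrist","knife",.078)
E
```

```text
t 2.52 pos [0.5962 0.088  0.2139] yaw -42.0 j6 0.78 F [-1.5  0.6  0.4] M [-0.1   0.18 -0.04] gap 54.4 gf 0.0
wrist knife 0.94 mean [0.576 0.081] rect [0.5622 0.0653] [0.029, 0.23] yaw 48.8
```

View pics/w1.png

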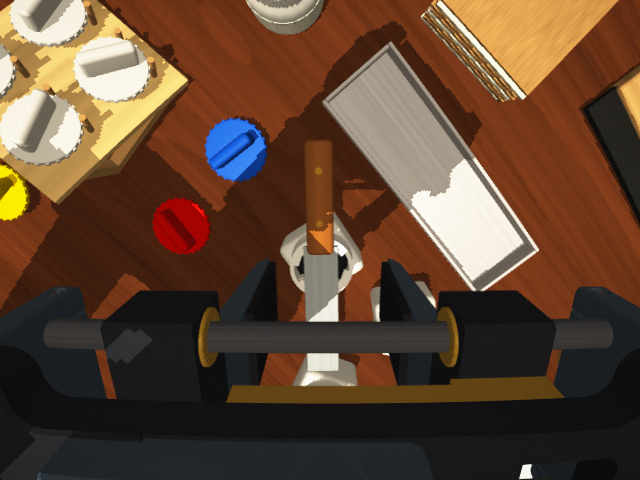

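The picture shows the knife upright in view, handle from (318,140) to (321,250), centred between the fingers.

{"method": "send_rows", "body": {"series": [-3,2.5,-34,0,0.6,-3,2.5,-34,0,0.6,0,0,-34,0,0.6,0,0,-20,0,0.6,0,0,-15,0,0.6,0,0,0,0,0,0,0,0,0,0,0,0,0,0,0,0,0,0,0,0,0,0,0,0,0]}}

```text
t: 3.45
ee_pos: [0.5871, 0.0985, 0.0782]
orientation: [0.0, 0.911, 0.412, 0.001]
contact_force: [0.7, -0.8, 2.1]
finger_gap: 0.266
gripper_force: 6.2
```

```bash
python3 - <<'E'
from h import *
st()
E
```

```text
t 3.45 pos [0.5871 0.0985 0.0782] yaw -41.3 j6 0.79 F [ 0.7 -0.8  2.1] M [-0.33  0.02  0.11] gap 24.2 gf 6.2
```

{"method": "send_rows", "body": {"series": [0,0,0,0,0,0,0,20,0,0,0,0,30,0,0,20,-3.5,0,0.115,0,20,-3.5,0,0.115,0,20,-3.5,0,0.115,0,20,-3.5,0,0.115,0,20,-3.5,0,0.115,0,19,-3.5,0,0.115,0,0,0,0,0,0]}}

```text
t: 4.28
ee_pos: [0.7083, 0.0764, 0.1272]
orientation: [0.001, 0.716, 0.699, 0.001]
contact_force: [-1.6, -0.3, -0.2]
finger_gap: 0.259
gripper_force: 40.0
```

```bash
python3 - <<'E'
from h import *
st();snap("wrist","w2.png");snap("top");rect("top","knife",.125);rect("wrist","knife",.125);rect("wrist","tray",.028);rect("top","tray",.028)
E
```

```text
t 4.28 pos [0.7083 0.0764 0.1272] yaw -1.4 j6 0.05 F [-1.6 -0.3 -0.2] M [-0.02  0.08  0.03] gap 23.5 gf 40.0
top knife 0.63 mean [ 0.704 -0.01 ] rect [0.704  0.0376] [0.233, 0.03] yaw 88.7
top knife 0.61 mean [ 0.444 -0.068] rect [ 0.4446 -0.0679] [0.063, 0.062] yaw 115.6
wrist knife 0.84 mean [0.705 0.096] rect [0.705  0.0827] [0.026, 0.137] yaw 89.4
wrist tray 0.56 mean [0.702 0.126] rect [0.7013 0.056 ] [0.083, 0.239] yaw 90.6
top tray 0.9 mean [ 0.688 -0.014] rect [0.6991 0.0372] [0.272, 0.089] yaw 88.7
top tray 0.65 mean [ 0.447 -0.072] rect [ 0.4469 -0.0717] [0.066, 0.066] yaw 115.6
```

View pics/w2.png

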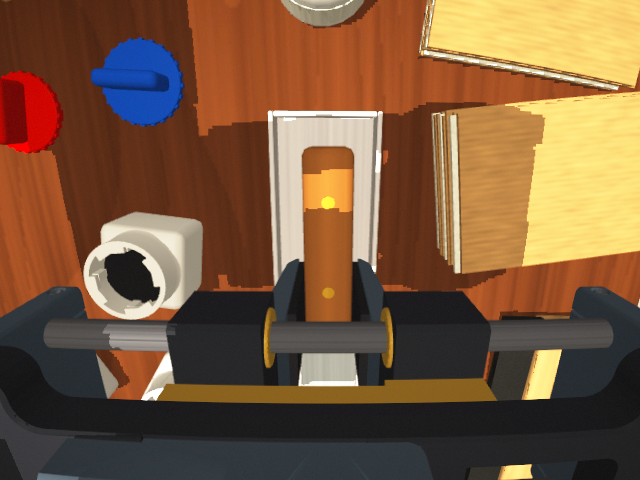

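Knife held level over the tray at (325,210), and the tray mouth spans columns 270-382.

{"method": "send_rows", "body": {"series": [-4,0,-20,0,0,0,0,-30,0,0,0,0,-30,0,0,0,0,-22,0,0,0,0,-10,0,0,0,0,-4,0,0,0,0,0,0,0.4,0,0,0,0,0.4,0,0,0,0,0.4,0,0,0,0,0.4]}}

```text
t: 5.42
ee_pos: [0.7022, 0.0773, 0.0124]
orientation: [0.001, 0.718, 0.696, 0.001]
contact_force: [0.1, -0.0, -0.6]
finger_gap: 0.4
gripper_force: 0.0
```

{"method": "send_rows", "body": {"series": [0,0,20,0,0.4,0,0,40,0,0.4,0,0,40,0,0.4,0,0,40,0,0.4,-40,0,30,0,0.5,-40,0,0,0,0.5,-40,0,0,0,0.5,-40,0,0,0,0.5,0,0,0,0,0.5]}}

```text
t: 6.17
ee_pos: [0.539, 0.0774, 0.1758]
orientation: [-0.002, 0.718, 0.696, -0.003]
contact_force: [1.3, 0.3, -0.2]
finger_gap: 0.5
gripper_force: 0.0
```

```bash
python3 - <<'E'
from h import *
st();snap("top","top2.png");rect("top","knife",.01,1);snap("scene");rect("scene","knife",.01,1)
for c in("top","scene"):
    m=r.camera_model(c)
    for q in("pot1","lid1"):
        for d in r.mark_of(q,c): print(c,q,round(d["confidence"],2),np.round(d["location"],1),np.round(atz(m,d["location"],0),3)[:2])
E
```

```text
t 6.17 pos [0.539  0.0774 0.1758] yaw -1.7 j6 0.06 F [ 1.3  0.3 -0.2] M [-0.06  0.02  0.01] gap 45.5 gf 0.0
top knife 0.72 mean [ 0.698 -0.026] rect [0.6993 0.0356] [0.225, 0.032] yaw 88.8
scene knife 0.61 mean [0.7   0.037] rect [0.7002 0.0364] [0.035, 0.233] yaw 89.6
top pot1 0.85 [352.7 264.1] [ 0.449 -0.067]
top pot1 0.74 [348.1 206.1] [ 0.58  -0.059]
top pot1 0.36 [166.9 239.7] [0.511 0.355]
top lid1 0.84 [177.3 229.4] [0.534 0.331]
top lid1 0.83 [142.3 261.7] [0.461 0.413]
top lid1 0.66 [171.8 317.5] [0.334 0.344]
top lid1 0.65 [176.7 251.9] [0.482 0.332]
top lid1 0.61 [146.3 227.2] [0.54  0.404]
top lid1 0.58 [241.6 258.7] [0.465 0.183]
scene pot1 0.84 [291.4 269.8] [ 0.579 -0.055]
scene pot1 0.76 [308.9 220. ] [ 0.448 -0.066]
scene pot1 0.72 [347.2 279.8] [0.56  0.064]
scene lid1 0.95 [498.7 378.7] [0.659 0.399]
scene lid1 0.9 [519.3 271.4] [0.417 0.399]
scene lid1 0.9 [503.5 235.9] [0.34  0.353]
scene lid1 0.86 [483.8 263. ] [0.422 0.325]
scene lid1 0.75 [473.5 300.6] [0.517 0.322]
scene lid1 0.7 [513.  309.6] [0.509 0.401]
scene lid1 0.69 [408.2 306. ] [0.574 0.2  ]
scene lid1 0.61 [412.  262.3] [0.473 0.181]
```

{"method": "send_rows", "body": {"series": [5,22,6,0.123,0.5,5,22,6,0.123,0.5,5,22,6,0.123,0.5,5,22,6,0.123,0.5,5,22,6,0.123,0.5,5,22,6,0.123,0.5,5,22,6,0.123,0.5,5,22,6,0.123,0.5,5,22,6,0.123,0.5]}}

```text
t: 7.32
ee_pos: [0.5936, 0.2765, 0.2299]
orientation: [-0.0, 0.242, 0.97, -0.0]
contact_force: [0.1, 0.6, -0.7]
finger_gap: 0.502
gripper_force: 0.0
```

{"method": "send_rows", "body": {"series": [5,22,6,0.123,0.5,5,22,6,0.123,0.5,5,22,6,0.123,0.5,5,22,6,0.123,0.5,0,0,0,0,0.5]}}

```text
t: 7.73
ee_pos: [0.614, 0.3672, 0.2544]
orientation: [0.001, -0.004, 1.0, 0.001]
contact_force: [0.5, 0.3, 0.3]
finger_gap: 0.5
gripper_force: 0.0
```

```bash
python3 - <<'E'
from h import *
st();im,m=snap("wrist","w3.png")
P={}
for c in("top","scene","wrist"):
    mm=r.camera_model(c) 
    if c!="wrist": r.read_camera(c)
    P[c]=[(d["confidence"],ray(mm,d["location"])) for d in r.mark_of("lid1",c)]
    print(c,[(round(x[0],2),np.round(x[1][0]+x[1][1]*(0.06-x[1][0][2])/x[1][1][2],3)[:2].tolist()) for x in P[c]])
def tri(a,b):
    A=np.c_[a[1],-b[1]];t=np.linalg.lstsq(A,b[0]-a[0],rcond=None)[0]
    p,q=a[0]+a[1]*t[0],b[0]+b[1]*t[1];return (p+q)/2,np.linalg.norm(p-q)
for pr in(("top","scene"),("wrist","scene"),("top","wrist")):
    for _,a in P[pr[0]]:
        for _,b in P[pr[1]]:
            p,e=tri(a,b)
            if e<.008 and .015<p[2]<.1 and p[1]>.3:print(pr,np.round(p,3),round(e,4))
E
```

```text
t 7.73 pos [0.614  0.3672 0.2544] yaw 90.4 j6 -1.12 F [0.5 0.3 0.3] M [ 0.1  -0.05 -0.01] gap 45.5 gf 0.0
top [(0.97, [0.565, 0.191]), (0.87, [0.338, 0.329]), (0.73, [0.532, 0.317]), (0.73, [0.461, 0.392]), (0.69, [0.465, 0.175]), (0.67, [0.525, 0.388]), (0.55, [0.469, 0.31]), (0.51, [0.505, 0.335]), (0.38, [0.642, 0.394])]
scene [(0.94, [0.54, 0.394]), (0.83, [0.685, 0.389]), (0.82, [0.605, 0.198]), (0.8, [0.507, 0.182]), (0.74, [0.461, 0.317]), (0.64, [0.549, 0.313]), (0.53, [0.375, 0.338]), (0.43, [0.454, 0.388])]
wrist [(0.93, [0.473, 0.202]), (0.89, [0.529, 0.39]), (0.88, [0.637, 0.397]), (0.81, [0.533, 0.319]), (0.79, [0.455, 0.388]), (0.78, [0.462, 0.311]), (0.58, [0.559, 0.219])]
('top', 'scene') [0.535 0.32  0.035] 0.007
('top', 'scene') [0.461 0.386 0.072] 0.0029
('top', 'scene') [0.527 0.398 0.034] 0.004
('wrist', 'scene') [0.53  0.395 0.042] 0.0071
('wrist', 'scene') [0.533 0.317 0.03 ] 0.0022
('wrist', 'scene') [0.455 0.388 0.062] 0.0004
('wrist', 'scene') [0.465 0.314 0.069] 0.0044
('top', 'wrist') [0.533 0.319 0.055] 0.0001
('top', 'wrist') [0.46  0.386 0.08 ] 0.0017
('top', 'wrist') [0.528 0.392 0.046] 0.0027
('top', 'wrist') [0.466 0.31  0.066] 0.0065
('top', 'wrist') [0.645 0.4   0.04 ] 0.0029
```

View pics/w3.png

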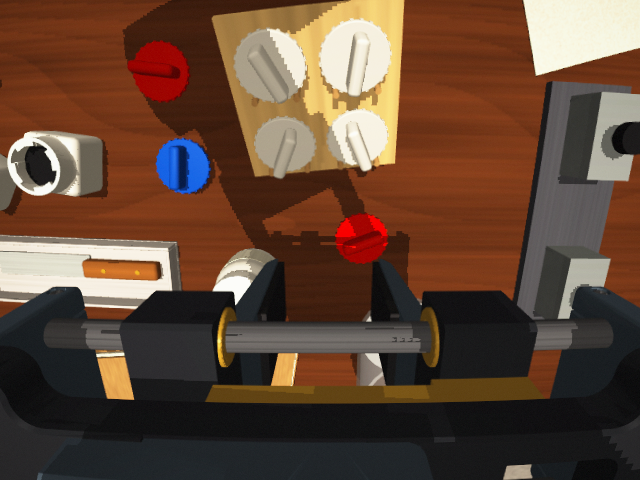

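Rack with four white lids: bars at (268,76), (358,65), (286,153) and (359,145). The coloured ones at (160,70), (183,165) and (361,238) are not wanted.

```bash
cat > lidm.py <<'E'
from h import *
def bar(m,o,p,q,ry=0.03):
    n=np.array([.5*np.cos(ry),.5*np.sin(ry),.866]);o=np.array(o,float)
    P=[]
    for x in(p,q):
        c,d=ray(m,x);P.append(c+d*((n@(o+.046*n-c))/(n@d)))
    v=P[1]-P[0];mid=(P[0]+P[1])/2
    return np.round(mid-.046*n,4),"len",round(float(np.linalg.norm(v)),3),"yaw_h",round(np.degrees(np.arctan2(v[1],v[0])),1)
E
python3 - <<'E'
from lidm import *
m=r.camera_model("wrist")
for nme,o,p,q in(("U1",(.463,.312,.068),(252,52),(285,100)),("U2",(.458,.388,.070),(362,38),(355,92)),("L1",(.533,.319,.038),(293,132),(279,175)),("L2",(.529,.392,.04),(350,125),(368,165))):
    print(nme,*bar(m,o,p,q))
im=cv2.imread('pics/w3.png')
cv2.imwrite('pics/c3.png',cv2.resize(im[10:190,210:410],None,fx=3.3,fy=3.3,interpolation=cv2.INTER_CUBIC))
E
```

```text
U1 [0.4628 0.3127 0.0681] len 0.047 yaw_h 33.1
U2 [0.4554 0.3873 0.0715] len 0.044 yaw_h -5.2
L1 [0.5287 0.3212 0.0404] len 0.051 yaw_h -23.0
L2 [0.5208 0.3916 0.0447] len 0.048 yaw_h 27.5
```

View pics/c3.png

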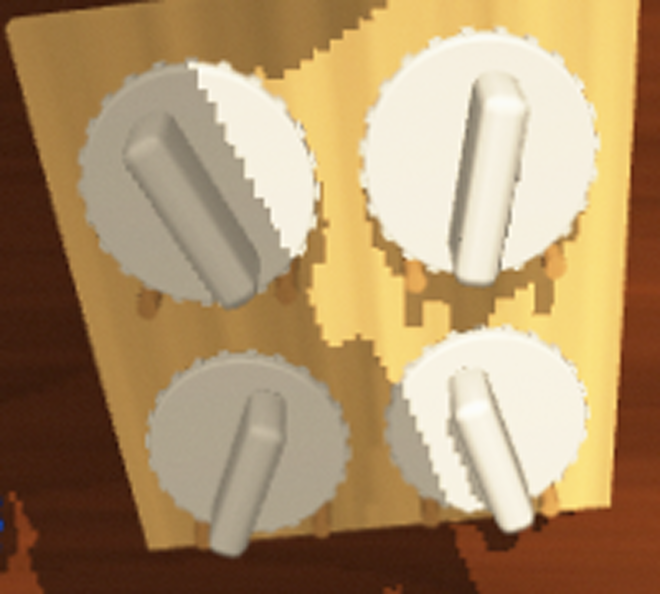

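{"method": "send_rows", "body": {"series": [-24,3.5,-15,-0.016,0.5,-24,3.5,-15,-0.016,0.5,-24,3.5,-15,-0.016,0.5,-24,3.5,-15,-0.016,0.5,-24,3.5,-15,-0.016,0.5,-21,3,-15,-0.016,0.5,0,0,-30,0,0.5,0,0,-24,0,0.5,0,0,0,0,0.5], "squeeze": 15}}

```text
t: 8.78
ee_pos: [0.4696, 0.3819, 0.1061]
orientation: [-0.003, 0.05, 0.999, -0.002]
contact_force: [-0.9, -1.3, -2.3]
finger_gap: 0.498
gripper_force: 0.0
```

{"method": "send_rows", "body": {"series": [0,0,-5,0,0.5,0,0,-5,0,0.5,0,0,0,0,0.5]}}

```text
t: 9.03
ee_pos: [0.4726, 0.3837, 0.1004]
orientation: [0.0, 0.05, 0.999, 0.0]
contact_force: [0.2, 0.0, -0.4]
finger_gap: 0.497
gripper_force: 0.1
```

```bash
python3 - <<'E'
from h import *
st();snap("wrist","w4.png")
E
```

```text
t 9.03 pos [0.4726 0.3837 0.1004] yaw 84.3 j6 -0.89 F [ 0.2  0.  -0.4] M [-0.03 -0.02 -0.02] gap 45.2 gf 0.1
```

View pics/w4.png

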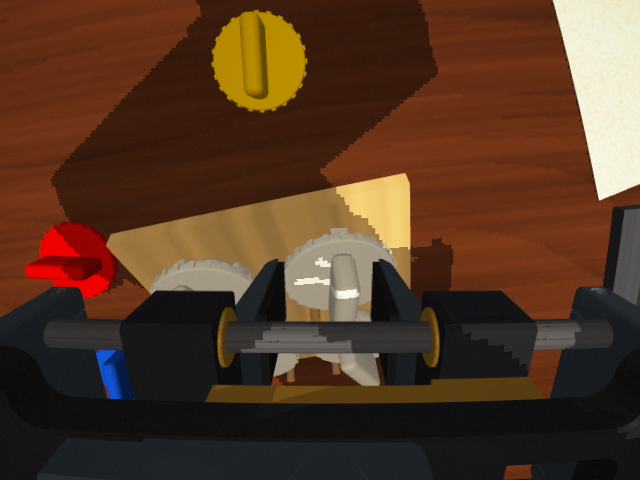

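The bar lies between the fingers at (344,280), a little right of centre. Closing.

{"method": "send_rows", "body": {"series": [0,4,0,0,0.5,0,0,0,0,0,0,0,0,0,0,0,0,0,0,0,0,0,0,0,0,0,0,0,0,0,0,0,0,0,0]}}

```text
t: 9.67
ee_pos: [0.4732, 0.3889, 0.1014]
orientation: [0.001, 0.049, 0.999, 0.001]
contact_force: [2.7, 0.3, 10.0]
finger_gap: 0.133
gripper_force: 17.6
```

```bash
python3 -c "
from h import *;st()"
```

```text
t 9.67 pos [0.4732 0.3889 0.1014] yaw 84.3 j6 -0.88 F [ 2.7  0.3 10. ] M [ 0.13 -0.27  0.06] gap 12.1 gf 17.6
```

{"method": "send_rows", "body": {"series": [0,0,10,0,0,0,0,20,0,0,0,0,20,0,0,0,0,20,0,0,0,-20,10,0,0,0,-40,0,0,0,0,-40,0,0,0,0,-40,0,0,0,0,-40,0,0,0,0,-40,0,0,0]}}

```text
t: 10.5
ee_pos: [0.4718, 0.1663, 0.181]
orientation: [0.001, 0.049, 0.999, 0.0]
contact_force: [2.1, 0.5, -0.1]
finger_gap: 0.133
gripper_force: 17.5
```

```bash
python3 - <<'E'
from h import *
st()
for c in("top","scene"):
    im,m=snap(c)
    for d in r.mark_of("lid1",c): print(c,round(d["confidence"],2),np.round(d["location"]))
    if c=="scene": cv2.imwrite('pics/s5.png',cv2.resize(im[150:390,250:570,::-1],None,fx=2.4,fy=2.4))
E
```

```text
t 10.5 pos [0.4718 0.1663 0.181 ] yaw 84.4 j6 -1.25 F [ 2.1  0.5 -0.1] M [-0.03 -0.06  0.02] gap 12.1 gf 17.5
top 0.61 [168. 315.]
top 0.58 [145. 178.]
scene 0.92 [515. 311.]
scene 0.88 [482. 261.]
scene 0.72 [504. 234.]
scene 0.63 [406. 306.]
scene 0.58 [474. 300.]
scene 0.57 [500. 378.]
scene 0.56 [415. 217.]
scene 0.5 [314. 334.]
```

View pics/s5.png

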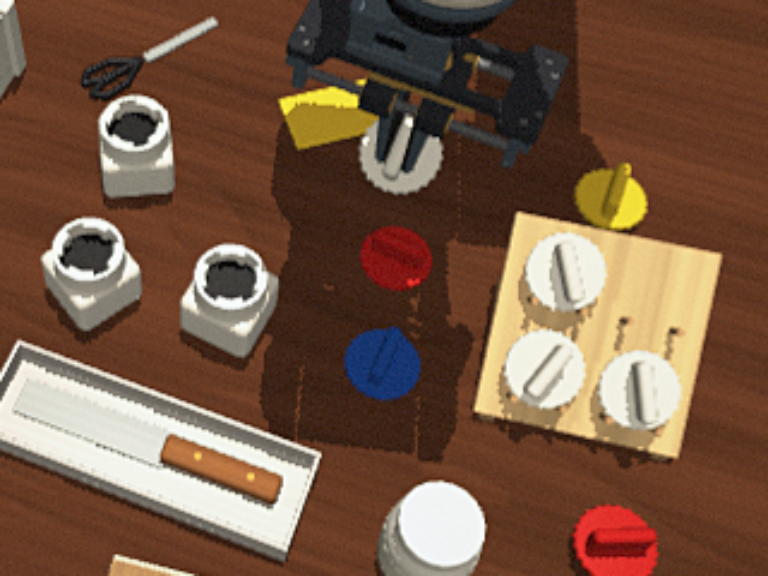

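{"method": "send_rows", "body": {"series": [-10,-35,-20,0,0,-10,-35,-30,0,0,-10,-36,-30,0,0,0,0,-30,0,0,0,0,-20,0,0,0,0,-8,0,0,0,0,-2,0,0,0,0,0,0,0]}}

```text
t: 11.37
ee_pos: [0.4449, 0.0714, 0.0476]
orientation: [-0.0, 0.049, 0.999, 0.0]
contact_force: [-0.8, -0.3, -0.0]
finger_gap: 0.13
gripper_force: 17.5
```

```bash
python3 -c "
from h import *;st()"
```

```text
t 11.37 pos [0.4449 0.0714 0.0476] yaw 84.4 j6 -1.45 F [-0.8 -0.3 -0. ] M [ 0.07 -0.   -0.01] gap 11.8 gf 17.5
```

{"method": "send_rows", "body": {"series": [0,0,0,0,0.28,0,0,0,0,0.28,0,0,0,0,0.28,0,0,0,0,0.28,0,0,0,0,0.28,30,0,0,0,0.5,30,0,40,0,0.5,30,0,40,0,0.5,10,0,20,0,0.5,0,0,0,0,0.5]}}

```text
t: 12.2
ee_pos: [0.5393, 0.0705, 0.1384]
orientation: [0.004, 0.049, 0.999, 0.0]
contact_force: [0.7, -0.0, 0.8]
finger_gap: 0.501
gripper_force: 0.0
```

```bash
python3 - <<'E'
from h import *
st();im,m=snap("wrist","w6.png")
rect("wrist","lid1",.02,3)
for d in r.mark_of("lid1","wrist")[:4]: print(round(d["confidence"],2),np.round(d["location"]),np.round(atz(m,d["location"],0.0),4))
E
```

```text
t 12.2 pos [0.5393 0.0705 0.1384] yaw 84.3 j6 -1.45 F [ 0.7 -0.   0.8] M [ 0.05 -0.05  0.03] gap 45.6 gf 0.0
wrist lid1 0.97 mean [0.565 0.197] rect [0.5654 0.1973] [0.062, 0.062] yaw 73.6
wrist lid1 0.95 mean [0.556 0.333] rect [0.558 0.33 ] [0.038, 0.071] yaw 9.0
wrist lid1 0.87 mean [0.43  0.072] rect [0.4305 0.0718] [0.061, 0.06] yaw 133.7
0.62 [320. 100.] [0.4326 0.075  0.    ]
0.61 [450. 130.] [0.4675 0.183  0.    ]
0.58 [626. 203.] [0.5462 0.353  0.    ]
0.58 [468. 241.] [0.5685 0.1988 0.    ]
```

View pics/w6.png

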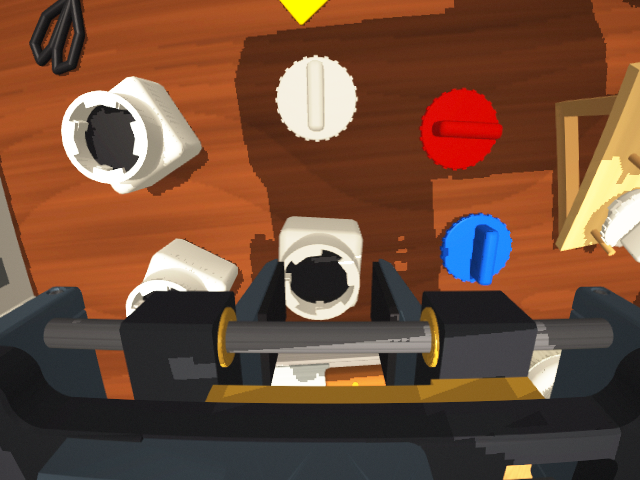

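The lid now stands level at (316,98) with its bar along the tool axis. Next I measure neck centres and notch directions by matching a template of the neck.

```bash
cat > neck.py <<'E'
from h import *
from scipy.optimize import minimize
g=np.arange(-36,36.1,1.5)/1000
X,Y=np.meshgrid(g,g);R=np.hypot(X,Y);A=np.arctan2(Y,X)
MM=R<.0345
def tmpl(th):
    a=(A-th+np.pi/4)%(np.pi/2)-np.pi/4
    notch=(np.abs(R*np.sin(a))<.0065)&(R<.026)
    return ((R>.021)&(R<.030)&~notch).astype(np.float32)
def sample(im,m,c,z=.074):
    K=np.array(m["camera_matrix"]);T=np.array(m["T"])
    P=np.stack([c[0]+X,c[1]+Y,np.full_like(X,z)],-1)-T[:3,3]
    u=P@T[:3,:3];u=u[...,:2]/u[...,2:];u=u*(1+m["k1"]*(u**2).sum(-1,keepdims=True))
    uv=(u@K[:2,:2].T+K[:2,2]).astype(np.float32)
    return cv2.remap(im,uv[...,0],uv[...,1],cv2.INTER_LINEAR)
def neck(im,m,c0,w=.012):
    gr=cv2.cvtColor(im,cv2.COLOR_RGB2GRAY).astype(np.float32)
    ts=[(t,tmpl(np.radians(t))[MM]) for t in range(0,90,3)]
    B=(-9,0,0)
    for dx in np.arange(-w,w+1e-6,.0015):
        for dy in np.arange(-w,w+1e-6,.0015):
            s=sample(gr,m,(c0[0]+dx,c0[1]+dy))[MM];s=(s-s.mean())/(s.std()+1e-6)
            for t,q in ts:
                v=float((s*(q-q.mean())/q.std()).mean())
                if v>B[0]:B=(v,(round(c0[0]+dx,4),round(c0[1]+dy,4)),t)
    return B
E
python3 - <<'E'
from neck import *
im,m=snap("wrist")
print("A",neck(im,m,(.449,-.067)));print("P1",neck(im,m,(.562,.063)))
im,m=snap("top")
for n,c in(("A",(.449,-.067)),("B",(.579,-.057)),("P1",(.562,.063))):print("top",n,neck(im,m,c))
im,m=snap("scene")
for n,c in(("A",(.449,-.067)),("B",(.579,-.057)),("P1",(.562,.063))):print("scene",n,neck(im,m,c))
E
```

```text
A (0.7636107206344604, (np.float64(0.446), np.float64(-0.07)), 36)
P1 (0.602538526058197, (np.float64(0.5635), np.float64(0.0615)), 60)
top A (0.7080105543136597, (np.float64(0.446), np.float64(-0.07)), 36)
top B (0.7343156337738037, (np.float64(0.579), np.float64(-0.06)), 51)
top P1 (0.12051372975111008, (np.float64(0.568), np.float64(0.051)), 75)
scene A (0.49797120690345764, (np.float64(0.449), np.float64(-0.0715)), 39)
scene B (0.8259316086769104, (np.float64(0.582), np.float64(-0.06)), 51)
scene P1 (0.6819276809692383, (np.float64(0.5665), np.float64(0.06)), 60)
```

{"method": "send_rows", "body": {"series": [-36,0,0,0,0.4,-36,1,0,0,0.4,-36,1,-30,0,0.4,0,0,-30,0,0.4,0,0,-30,0,0.4,0,0,-18,0,0.4,0,0,-6,0,0.4,0,0,0,0,0.4], "squeeze": 20}}

```text
t: 13.17
ee_pos: [0.4291, 0.0724, 0.022]
orientation: [-0.002, 0.049, 0.999, -0.0]
contact_force: [-0.7, 0.5, 1.0]
finger_gap: 0.402
gripper_force: 0.0
```

```bash
python3 -c "
from h import *;st()"
```

```text
t 13.17 pos [0.4291 0.0724 0.022 ] yaw 84.3 j6 -1.44 F [-0.7  0.5  1. ] M [-0.01  0.02  0.03] gap 36.6 gf 0.0
```

{"method": "send_rows", "body": {"series": [0,0,0,0,0,0,0,0,0,0,0,0,0,0,0,0,0,0,0,0,0,0,0,0,0]}}

```text
t: 13.58
ee_pos: [0.4309, 0.0724, 0.0241]
orientation: [0.001, 0.049, 0.999, 0.0]
contact_force: [-0.9, 0.5, 12.7]
finger_gap: 0.127
gripper_force: 20.0
```

```bash
python3 -c "
from h import *;st()"
```

```text
t 13.58 pos [0.4309 0.0724 0.0241] yaw 84.3 j6 -1.44 F [-0.9  0.5 12.7] M [-0.06  0.16  0.04] gap 11.6 gf 20.0
```

{"method": "send_rows", "body": {"series": [0,0,32,0,0,0,0,32,0,0,0,0,32,0,0,33.5,-3,0,-0.071,0,33.5,-3,0,-0.071,0,33.5,-3,0,-0.071,0,33,-2.5,0,-0.071,0,0,0,0,0,0,0,0,0,0,0]}}

```text
t: 14.33
ee_pos: [0.5652, 0.0607, 0.1193]
orientation: [0.0, 0.19, 0.982, 0.0]
contact_force: [-0.6, -0.4, -1.1]
finger_gap: 0.129
gripper_force: 20.0
```

```bash
python3 - <<'E'
from neck import *
st();im,m=snap("wrist");print(neck(im,m,(.5645,.061),.004))
for c,z in(("scene",.12),("top",.12)):
    snap(c);rect(c,"lid1",z,8)
E
```

```text
t 14.33 pos [0.5652 0.0607 0.1193] yaw 68.0 j6 -1.19 F [-0.6 -0.4 -1.1] M [-0.03  0.07  0.01] gap 11.8 gf 20.0
(0.1394156664609909, (np.float64(0.562), np.float64(0.06)), 33)
scene lid1 0.83 mean [0.582 0.311] rect [0.5814 0.3109] [0.06, 0.061] yaw 10.5
scene lid1 0.76 mean [0.495 0.311] rect [0.4945 0.3106] [0.07, 0.061] yaw 154.6
scene lid1 0.73 mean [0.576 0.38 ] rect [0.5752 0.3806] [0.068, 0.056] yaw 152.5
scene lid1 0.7 mean [0.418 0.332] rect [0.4183 0.3311] [0.061, 0.058] yaw 138.5
scene lid1 0.67 mean [0.697 0.383] rect [0.6967 0.3827] [0.054, 0.053] yaw 151.2
scene lid1 0.62 mean [0.62  0.198] rect [0.62   0.1978] [0.058, 0.056] yaw 145.0
scene lid1 0.6 mean [0.529 0.183] rect [0.5296 0.1822] [0.053, 0.052] yaw 110.0
scene lid1 0.58 mean [0.584 0.061] rect [0.5832 0.0612] [0.037, 0.063] yaw 88.1
top lid1 0.93 mean [0.538 0.303] rect [0.5374 0.3027] [0.056, 0.048] yaw 134.1
top lid1 0.93 mean [0.635 0.373] rect [0.636  0.3735] [0.054, 0.056] yaw 27.2
top lid1 0.79 mean [0.475 0.307] rect [0.4745 0.3065] [0.059, 0.059] yaw 152.9
top lid1 0.77 mean [0.532 0.374] rect [0.5356 0.3743] [0.052, 0.054] yaw 0.5
top lid1 0.72 mean [0.347 0.321] rect [0.3467 0.3216] [0.057, 0.057] yaw 179.7
top lid1 0.54 mean [0.482 0.161] rect [0.483  0.1609] [0.035, 0.016] yaw 92.6
top lid1 0.43 mean [ 0.474 -0.344] rect [ 0.4768 -0.3486] [0.23, 0.286] yaw 87.7
```

{"method": "send_rows", "body": {"series": [0,0,-12,0,0,0,0,-8,0,0,0,0,-6,0,0,0,0,-2,0,0,0,0,0,0,0]}}

```text
t: 15.0
ee_pos: [0.5634, 0.0612, 0.0913]
orientation: [-0.0, 0.19, 0.982, 0.0]
contact_force: [-2.7, 1.3, 7.7]
finger_gap: 0.133
gripper_force: 20.0
```

```bash
python3 -c "
from h import *;st()"
```

```text
t 15.0 pos [0.5634 0.0612 0.0913] yaw 68.1 j6 -1.19 F [-2.7  1.3  7.7] M [-0.09  0.73 -0.05] gap 12.1 gf 20.0
```

{"method": "send_rows", "body": {"series": [0,0,0,-0.04,0,0,0,0,-0.04,0,0,0,0,-0.04,0,0,0,0,-0.04,0,0,0,0,0,0]}}

```text
t: 15.42
ee_pos: [0.5642, 0.0609, 0.0916]
orientation: [0.0, 0.269, 0.963, 0.0]
contact_force: [0.8, -0.8, 5.1]
finger_gap: 0.132
gripper_force: 19.9
```

```bash
python3 -c "
from h import *;st()"
```

```text
t 15.42 pos [0.5642 0.0609 0.0916] yaw 58.8 j6 -1.02 F [ 0.8 -0.8  5.1] M [-0.35 -0.13  0.11] gap 12.0 gf 19.9
```

{"method": "send_rows", "body": {"series": [0,0,-1,-0.04,0,0,0,-1,-0.04,0,0,0,0,-0.04,0,0,0,0,0,0]}}

```text
t: 15.75
ee_pos: [0.5636, 0.061, 0.0891]
orientation: [-0.0, 0.326, 0.945, -0.0]
contact_force: [-0.2, -0.2, -0.6]
finger_gap: 0.126
gripper_force: 20.0
```

```bash
python3 -c "
from h import *;st()"
```

```text
t 15.75 pos [0.5636 0.061  0.0891] yaw 51.9 j6 -0.9 F [-0.2 -0.2 -0.6] M [-0.01  0.02 -0.02] gap 11.5 gf 20.0
```

{"method": "send_rows", "body": {"series": [0,0,-2,0,0,0,0,-2,0,0,0,0,0,0,0]}}

```text
t: 16.0
ee_pos: [0.5636, 0.0609, 0.0848]
orientation: [-0.0, 0.325, 0.946, -0.0]
contact_force: [-0.8, -0.2, -0.4]
finger_gap: 0.13
gripper_force: 20.0
```

```bash
python3 -c "
from h import *;st()"
```

```text
t 16.0 pos [0.5636 0.0609 0.0848] yaw 52.1 j6 -0.91 F [-0.8 -0.2 -0.4] M [-0.04  0.06 -0.03] gap 11.9 gf 20.0
```

{"method": "send_rows", "body": {"series": [0,0,-2,0,0,0,0,0,-0.06,0,0,0,0,-0.06,0,0,0,0,-0.06,0,0,0,0,-0.06,0,0,0,0,-0.06,0,0,0,0,-0.06,0,0,0,0,0,0]}}

```text
t: 16.67
ee_pos: [0.5642, 0.0609, 0.0834]
orientation: [0.0, 0.491, 0.871, 0.0]
contact_force: [0.1, -0.0, 3.9]
finger_gap: 0.13
gripper_force: 20.0
```

```bash
python3 -c "
from h import *;st()"
```

```text
t 16.67 pos [0.5642 0.0609 0.0834] yaw 31.2 j6 -0.54 F [ 0.1 -0.   3.9] M [-0.09 -0.05 -0.08] gap 11.8 gf 20.0
```

{"method": "send_rows", "body": {"series": [0,0,0,-0.06,0,0,0,0,-0.06,0,0,0,0,-0.06,0,0,0,0,-0.06,0,0,0,0,-0.06,0,0,0,0,0,0]}}

```text
t: 17.17
ee_pos: [0.5642, 0.061, 0.0834]
orientation: [0.0, 0.615, 0.789, 0.0]
contact_force: [0.8, 0.0, 4.1]
finger_gap: 0.129
gripper_force: 20.0
```

```bash
python3 -c "
from h import *;st()"
```

```text
t 17.17 pos [0.5642 0.061  0.0834] yaw 14.2 j6 -0.24 F [0.8 0.  4.1] M [-0.01 -0.03 -0.02] gap 11.8 gf 20.0
```

{"method": "send_rows", "body": {"series": [0,0,0,-0.06,0,0,0,0,-0.06,0,0,0,0,-0.06,0,0,0,0,0,0]}}

```text
t: 17.5
ee_pos: [0.5641, 0.0609, 0.0834]
orientation: [0.0, 0.682, 0.731, 0.0]
contact_force: [0.1, 1.0, 4.2]
finger_gap: 0.129
gripper_force: 20.0
```

```bash
python3 -c "
from h import *;st()"
```

```text
t 17.5 pos [0.5641 0.0609 0.0834] yaw 3.9 j6 -0.07 F [0.1 1.  4.2] M [-0.06  0.04  0.02] gap 11.7 gf 20.0
```

{"method": "send_rows", "body": {"series": [0,0,5,0,0,0,0,10,0,0,0,0,0,0,0,0,0,0,0,0], "squeeze": 35}}

```text
t: 17.83
ee_pos: [0.5642, 0.0609, 0.099]
orientation: [0.0, 0.682, 0.731, 0.0]
contact_force: [0.4, 0.1, -2.9]
finger_gap: 0.129
gripper_force: 35.0
```

```bash
python3 - <<'E'
from h import *
st()
im,m=snap("scene");rect("scene","pot1",.04,4)
im2,_=snap("wrist")
cv2.imwrite('pics/s7.png',np.hstack([cv2.resize(im[170:320,240:420,::-1],(480,400)),cv2.resize(im2[:,140:500,::-1],(300,400))]))
E
```

```text
t 17.83 pos [0.5642 0.0609 0.099 ] yaw 4.0 j6 -0.07 F [ 0.4  0.1 -2.9] M [-0.1   0.07  0.02] gap 11.7 gf 35.0
scene pot1 0.98 mean [0.584 0.068] rect [0.582  0.0693] [0.088, 0.056] yaw 127.0
scene pot1 0.8 mean [ 0.454 -0.069] rect [ 0.4514 -0.0689] [0.065, 0.109] yaw 20.5
scene pot1 0.63 mean [ 0.585 -0.059] rect [ 0.5827 -0.0621] [0.076, 0.096] yaw 48.4
```

View pics/s7.png

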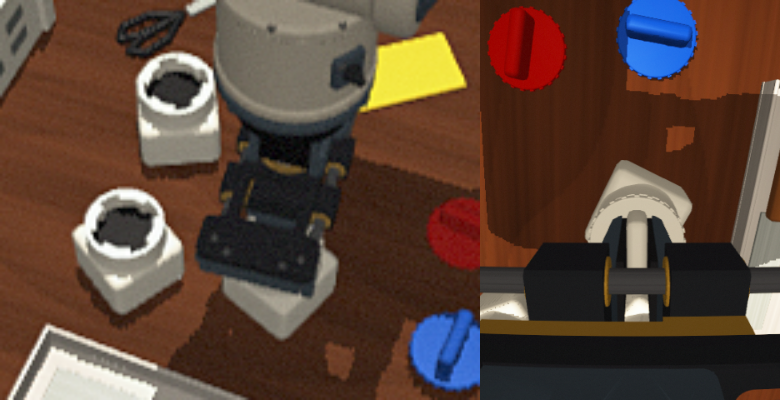

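The pot hangs from its locked lid, having turned with it at the stop; the other two pots are undisturbed. Carrying it to the crate.

{"method": "send_rows", "body": {"series": [0,0,35,0,0,0,0,40,0,0,0,-10,30,0,0,-3,-34,0,0,0,-3,-34,0,0,0,-3,-34,0,0,0,-3,-34,0,0,0,-3,-34,0,0,0,-3,-34,0,0,0,-3,-34,0,0,0]}}

```text
t: 18.82
ee_pos: [0.5423, -0.1886, 0.2031]
orientation: [-0.0, 0.682, 0.731, -0.0]
contact_force: [0.7, 0.5, -2.4]
finger_gap: 0.129
gripper_force: 35.0
```

{"method": "send_rows", "body": {"series": [-3,-34,0,0,0,-3,-34,0,0,0,-3,-34,0,0,0,-3,-34,0,0,0,-3,-34,0,0,0,0,0,0,0,0,0,0,0,0,0]}}

```text
t: 19.4
ee_pos: [0.5273, -0.3586, 0.2026]
orientation: [-0.0, 0.683, 0.73, -0.0]
contact_force: [0.2, 2.5, -3.4]
finger_gap: 0.13
gripper_force: 35.0
```

```bash
python3 - <<'E'
from h import *
st();im,m=snap("wrist")
rect("wrist","crate",.09,2)
for c in("top",): 
    im,m=snap(c);rect(c,"crate",.09,1)
    for d in r.mark_of("crate",c)[:2]:print(round(d["confidence"],2),np.round(atz(m,d["location"],0),3))
cv2.imwrite('pics/t8.png',cv2.resize(im[150:350,300:620,::-1],None,fx=2.5,fy=2.5))
E
```

```text
t 19.4 pos [ 0.5273 -0.3586  0.2026] yaw 3.8 j6 -0.76 F [ 0.2  2.5 -3.4] M [ 0.15 -0.11  0.03] gap 11.8 gf 35.0
wrist crate 0.62 mean [ 0.467 -0.307] rect [ 0.4692 -0.3624] [0.285, 0.237] yaw 77.3
top crate 0.75 mean [ 0.493 -0.279] rect [ 0.4793 -0.3529] [0.236, 0.284] yaw 88.0
0.61 [ 0.476 -0.36   0.   ]
```

View pics/t8.png

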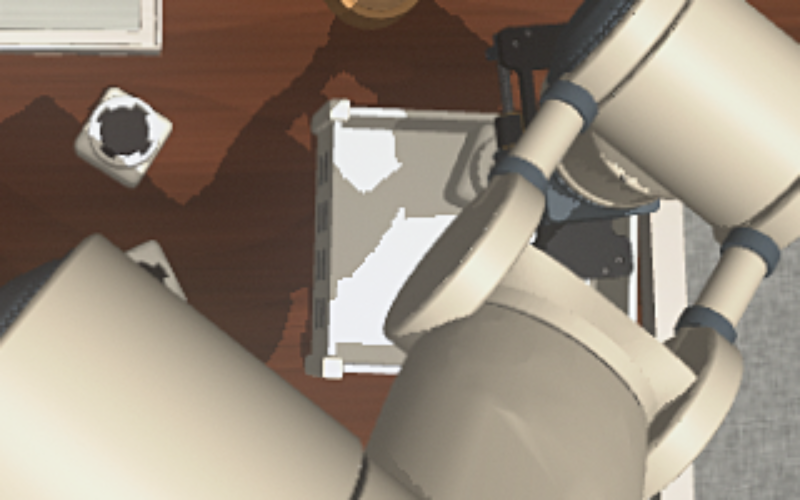

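The pot hangs inside the crate mouth about 13 mm from the far wall. I shift 5 mm inward and lower it.

{"method": "send_rows", "body": {"series": [-5,0,-20,0,0,0,0,-30,0,0,0,0,-30,0,0,0,0,-20,0,0,0,0,-8,0,0,0,0,-4,0,0,0,0,-2,0,0,0,0,0,0,0]}}

```text
t: 20.32
ee_pos: [0.5237, -0.3573, 0.0904]
orientation: [0.001, 0.683, 0.731, 0.0]
contact_force: [0.7, 0.2, -0.0]
finger_gap: 0.132
gripper_force: 35.0
```

```bash
python3 -c "
from h import *;st()"
```

```text
t 20.32 pos [ 0.5237 -0.3573  0.0904] yaw 3.9 j6 -0.76 F [ 0.7  0.2 -0. ] M [-0.05  0.05 -0.01] gap 12.0 gf 35.0
```

{"method": "send_rows", "body": {"series": [0,0,0,0,0.35,0,0,0,0,0.35,0,0,0,0,0.35,0,0,30,0,0.35,0,0,40,0,0.35,0,0,40,0,0.5,1,40,0,0.068,0.5,1,40,0,0.068,0.5,1,40,0,0.068,0.5,1,40,0,0.068,0.5], "squeeze": 15}}

```text
t: 21.15
ee_pos: [0.5267, -0.1957, 0.2001]
orientation: [0.001, 0.576, 0.817, 0.0]
contact_force: [0.9, -0.8, -0.4]
finger_gap: 0.501
gripper_force: 0.0
```

{"method": "send_rows", "body": {"series": [1,40,0,0.068,0.5,1,40,0,0.068,0.5,1,40,0,0.068,0.5,1,40,0,0.068,0.5,1,40,0,0.068,0.5,1,40,0,0.068,0.5,1,40,0,0.068,0.5,1,40,0,0.068,0.5,1,40,0,0.068,0.5,1,40,0,0.068,0.5]}}

```text
t: 21.98
ee_pos: [0.5368, 0.205, 0.2]
orientation: [0.0, 0.27, 0.963, 0.0]
contact_force: [1.4, 0.0, -0.2]
finger_gap: 0.503
gripper_force: 0.0
```

{"method": "send_rows", "body": {"series": [3,40,0,0.068,0.5,3,40,0,0.068,0.5,3,36,0,0.068,0.5,0,0,0,0,0.5]}}

```text
t: 22.32
ee_pos: [0.546, 0.3249, 0.1997]
orientation: [0.001, 0.168, 0.986, 0.001]
contact_force: [-1.7, -0.4, 0.9]
finger_gap: 0.5
gripper_force: 0.0
```

```bash
python3 - <<'E'
from neck import *
from lidm import *
st();im,m=snap("wrist","w9.png")
im,m=snap("top")
for n,c in(("A",(.449,-.067)),("B",(.579,-.057))):print("top",n,neck(im,m,c))
for d in r.mark_of("lid1","scene"): pass
im,m=snap("scene");rect("scene","pot1",.09,5)
for d in r.mark_of("pot1","scene"):print(round(d["confidence"],2),np.round(atz(m,d["location"],0.006),3))
E
```

```text
t 22.32 pos [0.546  0.3249 0.1997] yaw 70.6 j6 -0.79 F [-1.7 -0.4  0.9] M [-0.03  0.04 -0.01] gap 45.5 gf 0.0
top A (0.7072646021842957, (np.float64(0.446), np.float64(-0.07)), 36)
top B (0.7333357930183411, (np.float64(0.579), np.float64(-0.06)), 51)
scene pot1 0.88 mean [ 0.562 -0.314] rect [ 0.5642 -0.3188] [0.081, 0.072] yaw 127.2
scene pot1 0.87 mean [ 0.609 -0.044] rect [ 0.6071 -0.0469] [0.074, 0.087] yaw 51.3
scene pot1 0.63 mean [0.56  0.386] rect [0.5598 0.3859] [0.061, 0.064] yaw 8.3
scene pot1 0.62 mean [ 0.485 -0.055] rect [ 0.4812 -0.0557] [0.065, 0.106] yaw 24.1
0.81 [ 0.449 -0.071  0.006]
0.63 [ 0.524 -0.357  0.006]
0.58 [ 0.576 -0.052  0.006]
```

View pics/w9.png

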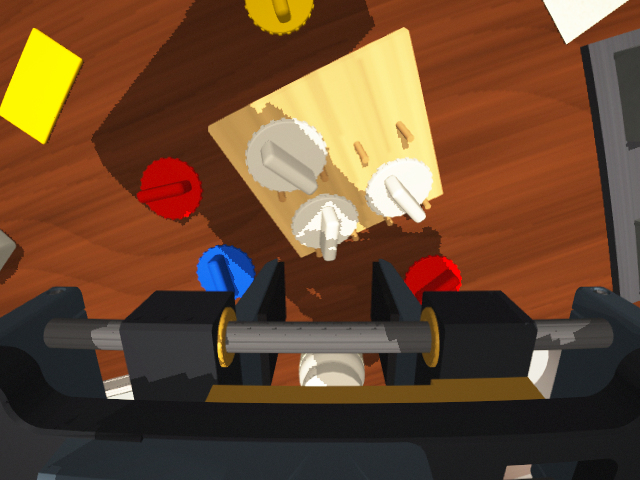

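L1's bar lies at (329,232), in line with the tool.

```bash
python3 - <<'E'
from lidm import *
m=r.camera_model("wrist")
print(*bar(m,(.531,.32,.036),(328,207),(330,257)));print(*bar(m,(.531,.32,.042),(328,207),(330,257)))
print(*bar(m,(.525,.392,.038),(390,177),(419,217)))
E
```

```text
[0.5267 0.3168 0.0386] len 0.06 yaw_h -17.9
[0.5248 0.3174 0.0456] len 0.059 yaw_h -17.9
[0.5187 0.3875 0.0417] len 0.057 yaw_h 20.2
```

{"method": "send_rows", "body": {"series": [-2,-5,-40,0,0.5,0,0,-40,0,0.5,0,0,-30,0,0.5,0,0,-13,0,0.5,0,0,-4,0,0.5,0,0,0,0,0.5]}}

```text
t: 23.12
ee_pos: [0.5438, 0.313, 0.0718]
orientation: [-0.001, 0.173, 0.985, -0.0]
contact_force: [-0.0, -0.4, 0.4]
finger_gap: 0.501
gripper_force: 0.0
```

```bash
python3 -c "
from h import *;st()"
```

```text
t 23.12 pos [0.5438 0.313  0.0718] yaw 70.1 j6 -0.8 F [-0.  -0.4  0.4] M [ 0.    0.   -0.04] gap 45.6 gf 0.0
```

{"method": "send_rows", "body": {"series": [0,0,-4,0,0.5,0,0,0,0,0.5]}}

```text
t: 23.28
ee_pos: [0.5447, 0.3139, 0.0693]
orientation: [0.001, 0.173, 0.985, 0.0]
contact_force: [-0.0, -0.1, -0.1]
finger_gap: 0.5
gripper_force: 0.0
```

```bash
python3 -c "
from h import *;st()"
```

```text
t 23.28 pos [0.5447 0.3139 0.0693] yaw 70.1 j6 -0.8 F [-0.  -0.1 -0.1] M [-0.02  0.02  0.01] gap 45.5 gf 0.0
```

{"method": "send_rows", "body": {"series": [0,4,0,0,0.5,0,0,0,0,0,0,0,0,0,0,0,0,0,0,0,0,0,0,0,0,0,0,0,0,0,0,0,0,0,0]}}

```text
t: 23.87
ee_pos: [0.5442, 0.318, 0.0685]
orientation: [0.0, 0.173, 0.985, 0.0]
contact_force: [1.2, -1.4, 3.8]
finger_gap: 0.13
gripper_force: 15.0
```

```bash
python3 -c "
from h import *;st()"
```

```text
t 23.87 pos [0.5442 0.318  0.0685] yaw 70.1 j6 -0.79 F [ 1.2 -1.4  3.8] M [-0.07  0.15  0.04] gap 11.8 gf 15.0
```

{"method": "send_rows", "body": {"series": [0,0,10,0,0,0,0,20,0,0,0,0,30,0,0,0,0,40,0,0,-14,-35,10,0,0,-14,-35,0,0,0,-14,-35,0,0,0,-14,-35,0,0,0,-14,-35,0,0,0,-14,-35,0,0,0]}}

```text
t: 24.7
ee_pos: [0.4588, 0.1066, 0.179]
orientation: [0.0, 0.172, 0.985, 0.0]
contact_force: [0.6, -0.0, -0.0]
finger_gap: 0.131
gripper_force: 15.0
```

{"method": "send_rows", "body": {"series": [-15,-35,0,0,0,0,0,-30,0,0,0,0,-40,0,0,0,0,-30,0,0,0,0,-20,0,0,0,0,-10,0,0,0,0,0,0,0]}}

```text
t: 25.28
ee_pos: [0.4439, 0.0728, 0.0469]
orientation: [-0.002, 0.173, 0.985, -0.0]
contact_force: [-0.2, 0.3, 0.3]
finger_gap: 0.134
gripper_force: 15.0
```

```bash
python3 -c "
from h import *;st()"
```

```text
t 25.28 pos [0.4439 0.0728 0.0469] yaw 70.1 j6 -1.19 F [-0.2  0.3  0.3] M [-0.01  0.06 -0.06] gap 12.2 gf 15.0
```

Gap confirms the lid is held. Release and look.

{"method": "send_rows", "body": {"series": [0,0,-3,0,0,0,0,0,0,0.28,0,0,0,0,0.28,0,0,0,0,0.28,0,0,0,0,0.28,30,0,0,0,0.5,30,0,40,0,0.5,30,0,40,0,0.5,10,0,20,0,0.5,0,0,0,0,0.5]}}

```text
t: 26.12
ee_pos: [0.5399, 0.073, 0.1367]
orientation: [0.004, 0.173, 0.985, 0.001]
contact_force: [0.2, -0.7, 0.3]
finger_gap: 0.499
gripper_force: 0.0
```

```bash
cat >> h.py <<'E'
def lidbar():
    "white lid standing on the bench: centre and bar yaw from wrist picture"
    im,m=snap("wrist")
    for d in r.cut_out("lid1","wrist"):
        pts=np.argwhere(d["mask"])[:,::-1];c=atz(m,pts.mean(0),.017)
        col=im[d["mask"]].mean(0)
        if col.max()-col.min()<45 and c[1]<.25:
            rc=cv2.minAreaRect(pts.astype(np.float32));w=atz(m,rc[0],.018)
            print("lid",round(d["confidence"],2),np.round(w,4),np.round(c,4),len(pts),np.round(rc[1],0))
            n=cv2.cvtColor(im,cv2.COLOR_RGB2GRAY);x,y=int(rc[0][0]),int(rc[0][1])
            print("ring",[round(float(np.degrees(a))) for a in [0]] )
    return im
E
python3 - <<'E'
from h import *
st();im=lidbar();cv2.imwrite('pics/w10.png',im[:,:,::-1])
E
```

```text
t 26.12 pos [0.5399 0.073  0.1367] yaw 70.1 j6 -1.2 F [ 0.2 -0.7  0.3] M [-0.03 -0.02  0.  ] gap 45.4 gf 0.0
lid 0.86 [0.4365 0.075  0.018 ] [0.4366 0.0746 0.017 ] 5263 [80. 84.]
ring [0]
```

View pics/w10.png

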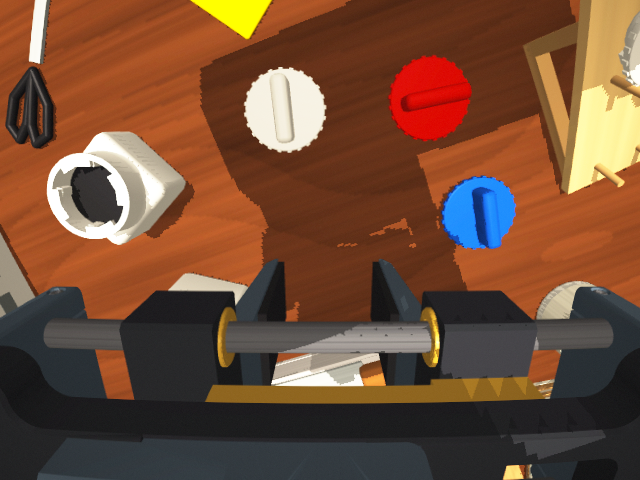

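The lid stands level at (285,110), bar from (279,73) to (286,142). Pot A at (96,195) is untouched.

```bash
python3 - <<'E'
from neck import *
im,m=snap("wrist")
a,b=atz(m,(279,73),.046),atz(m,(286,142),.046);print(np.round(a,4),np.round(b,4),(a+b)/2,np.degrees(np.arctan2(b[1]-a[1],b[0]-a[0])),np.linalg.norm(b-a))
print("A",neck(im,m,(.447,-.07),.006))
E
```

```text
[0.411  0.0824 0.046 ] [0.4556 0.07   0.046 ] [0.43327616 0.07616901 0.046     ] -15.485546065001044 0.04631878589032472
A (0.74278724193573, (np.float64(0.447), np.float64(-0.07)), 39)
```

{"method": "send_rows", "body": {"series": [-35,1,0,0.026,0.4,-35,1,0,0.026,0.4,-35,1,-30,0.026,0.4,0,0,-30,0,0.4,0,0,-30,0,0.4,0,0,-18,0,0.4,0,0,-5,0,0.4,0,0,0,0,0.4], "squeeze": 20}}

```text
t: 26.93
ee_pos: [0.4308, 0.0758, 0.021]
orientation: [-0.002, 0.134, 0.991, -0.0]
contact_force: [-0.9, -0.1, 1.0]
finger_gap: 0.401
gripper_force: 0.0
```

{"method": "send_rows", "body": {"series": [0,0,0,0,0,0,0,0,0,0,0,0,0,0,0,0,0,0,0,0,0,0,0,0,0]}}

```text
t: 27.35
ee_pos: [0.4332, 0.0759, 0.022]
orientation: [-0.0, 0.134, 0.991, -0.0]
contact_force: [-0.7, -0.7, 1.4]
finger_gap: 0.128
gripper_force: 20.0
```

```bash
python3 -c "
from h import *;st()"
```

```text
t 27.35 pos [0.4332 0.0759 0.022 ] yaw 74.6 j6 -1.26 F [-0.7 -0.7  1.4] M [-0.01  0.11  0.02] gap 11.7 gf 20.0
```

{"method": "send_rows", "body": {"series": [0,0,32,0,0,0,0,32,0,0,0,0,32,0,0,3,-36,0,-0.1,0,3,-36,0,-0.1,0,3,-36,0,-0.1,0,3.5,-37,0,-0.1,0,0,0,0,-0.1,0,0,0,0,0,0]}}

```text
t: 28.1
ee_pos: [0.4458, -0.0709, 0.1179]
orientation: [0.0, 0.379, 0.925, 0.0]
contact_force: [-0.3, 0.5, -1.1]
finger_gap: 0.129
gripper_force: 20.0
```

{"method": "send_rows", "body": {"series": [0,0,-12,0,0,0,0,-8,0,0,0,0,-4,0,0,0,0,0,0,0]}}

```text
t: 28.43
ee_pos: [0.445, -0.0682, 0.093]
orientation: [-0.001, 0.374, 0.928, -0.0]
contact_force: [0.2, 0.0, -0.2]
finger_gap: 0.131
gripper_force: 20.0
```

```bash
python3 -c "
from h import *;st()"
```

```text
t 28.43 pos [ 0.445  -0.0682  0.093 ] yaw 46.1 j6 -1.09 F [ 0.2  0.  -0.2] M [-0.03 -0.    0.01] gap 11.9 gf 20.0
```

{"method": "send_rows", "body": {"series": [0,0,-3,0,0,0,0,-1,0,0,0,0,0,0,0]}}

```text
t: 28.68
ee_pos: [0.4454, -0.0686, 0.0902]
orientation: [-0.0, 0.374, 0.927, -0.0]
contact_force: [-4.0, 2.0, 10.6]
finger_gap: 0.131
gripper_force: 20.0
```

```bash
python3 -c "
from h import *;st()"
```

```text
t 28.68 pos [ 0.4454 -0.0686  0.0902] yaw 46.0 j6 -1.09 F [-4.   2.  10.6] M [0.1  0.93 0.02] gap 11.9 gf 20.0
```

{"method": "send_rows", "body": {"series": [0,0,0,-0.04,0,0,0,0,-0.04,0,0,0,0,-0.04,0,0,0,0,-0.04,0,0,0,0,0,0]}}

```text
t: 29.1
ee_pos: [0.4465, -0.0691, 0.0904]
orientation: [0.001, 0.448, 0.894, 0.0]
contact_force: [0.9, -1.1, 5.7]
finger_gap: 0.133
gripper_force: 20.0
```

```bash
python3 -c "
from h import *;st()"
```

```text
t 29.1 pos [ 0.4465 -0.0691  0.0904] yaw 36.7 j6 -0.93 F [ 0.9 -1.1  5.7] M [-0.3   0.05  0.07] gap 12.1 gf 20.0
```

{"method": "send_rows", "body": {"series": [0,0,-1,-0.02,0,0,0,-1,-0.02,0,0,0,0,0,0]}}

```text
t: 29.35
ee_pos: [0.4469, -0.0691, 0.0889]
orientation: [0.001, 0.466, 0.885, 0.0]
contact_force: [-1.4, 1.3, 16.7]
finger_gap: 0.134
gripper_force: 20.1
```

```bash
python3 -c "
from h import *;st()"
```

```text
t 29.35 pos [ 0.4469 -0.0691  0.0889] yaw 34.5 j6 -0.89 F [-1.4  1.3 16.7] M [-0.12  0.32  0.2 ] gap 12.2 gf 20.1
```

{"method": "send_rows", "body": {"series": [0,0,0,-0.03,0,0,0,0,-0.03,0,0,0,0,-0.03,0,0,0,0,0,0]}}

```text
t: 29.68
ee_pos: [0.4471, -0.0693, 0.0888]
orientation: [0.001, 0.505, 0.863, 0.0]
contact_force: [0.5, -1.1, 12.6]
finger_gap: 0.131
gripper_force: 20.0
```

```bash
python3 -c "
from h import *;st()"
```

```text
t 29.68 pos [ 0.4471 -0.0693  0.0888] yaw 29.3 j6 -0.8 F [ 0.5 -1.1 12.6] M [-0.43  0.03  0.19] gap 11.9 gf 20.0
```

{"method": "send_rows", "body": {"series": [0,0,0,-0.03,0,0,0,0,-0.03,0,0,0,0,0,0]}}

```text
t: 29.93
ee_pos: [0.446, -0.0689, 0.0881]
orientation: [0.0, 0.531, 0.847, 0.0]
contact_force: [-0.0, 0.6, -0.7]
finger_gap: 0.128
gripper_force: 20.0
```

```bash
python3 -c "
from h import *;st()"
```

```text
t 29.93 pos [ 0.446  -0.0689  0.0881] yaw 25.9 j6 -0.74 F [-0.   0.6 -0.7] M [-0.06  0.05 -0.01] gap 11.7 gf 20.0
```

{"method": "send_rows", "body": {"series": [0,0,-2,0,0,0,0,-2,0,0,0,0,-2,0,0,0,0,0,0,0]}}

```text
t: 30.27
ee_pos: [0.4457, -0.0691, 0.0816]
orientation: [-0.0, 0.53, 0.848, -0.0]
contact_force: [0.0, 0.1, -0.3]
finger_gap: 0.133
gripper_force: 20.0
```

```bash
python3 -c "
from h import *;st()"
```

```text
t 30.27 pos [ 0.4457 -0.0691  0.0816] yaw 25.9 j6 -0.74 F [ 0.   0.1 -0.3] M [-0.03  0.03 -0.01] gap 12.1 gf 20.0
```

{"method": "send_rows", "body": {"series": [0,0,0,-0.06,0,0,0,0,-0.06,0,0,0,0,-0.06,0,0,0,0,-0.06,0,0,0,0,-0.06,0,0,0,0,-0.06,0,0,0,0,-0.06,0,0,0,0,0,0]}}

```text
t: 30.93
ee_pos: [0.446, -0.0691, 0.0817]
orientation: [0.0, 0.697, 0.717, 0.0]
contact_force: [0.9, 1.0, -0.5]
finger_gap: 0.127
gripper_force: 20.0
```

```bash
python3 -c "
from h import *;st()"
```

```text
t 30.93 pos [ 0.446  -0.0691  0.0817] yaw 1.7 j6 -0.32 F [ 0.9  1.  -0.5] M [ 0.11 -0.18  0.03] gap 11.5 gf 20.0
```

{"method": "send_rows", "body": {"series": [0,0,0,-0.06,0,0,0,0,-0.06,0,0,0,0,-0.06,0,0,0,0,-0.06,0,0,0,0,-0.06,0,0,0,0,-0.06,0,0,0,0,-0.06,0,0,0,0,-0.06,0,0,0,0,0,0]}}

```text
t: 31.68
ee_pos: [0.4458, -0.0692, 0.0818]
orientation: [-0.0, 0.847, 0.532, -0.0]
contact_force: [-0.3, 0.1, -1.1]
finger_gap: 0.131
gripper_force: 20.0
```

```bash
python3 -c "
from h import *;st()"
```

```text
t 31.68 pos [ 0.4458 -0.0692  0.0818] yaw -25.7 j6 0.16 F [-0.3  0.1 -1.1] M [-0.18  0.04  0.06] gap 11.9 gf 20.0
```

{"method": "send_rows", "body": {"series": [0,0,0,-0.05,0,0,0,0,-0.05,0,0,0,0,0,0,0,0,5,0,0,0,0,15,0,0,0,0,0,0,0], "squeeze": 35}}

```text
t: 32.18
ee_pos: [0.4464, -0.0693, 0.1034]
orientation: [0.001, 0.871, 0.491, 0.001]
contact_force: [1.6, -0.6, -3.3]
finger_gap: 0.128
gripper_force: 35.0
```

```bash
python3 - <<'E'
from h import *
st();snap("scene");rect("scene","pot1",.05,4)
E
```

```text
t 32.18 pos [ 0.4464 -0.0693  0.1034] yaw -31.2 j6 0.26 F [ 1.6 -0.6 -3.3] M [ 0.04 -0.06  0.02] gap 11.7 gf 35.0
scene pot1 0.96 mean [ 0.541 -0.338] rect [ 0.5438 -0.341 ] [0.081, 0.074] yaw 131.3
scene pot1 0.69 mean [ 0.589 -0.056] rect [ 0.5871 -0.0583] [0.079, 0.095] yaw 54.2
scene pot1 0.62 mean [ 0.463 -0.067] rect [ 0.458  -0.0694] [0.08, 0.084] yaw 20.4
scene pot1 0.32 mean [ 0.508 -0.381] rect [ 0.5091 -0.3804] [0.066, 0.065] yaw 109.8
```

{"method": "send_rows", "body": {"series": [0,0,40,0,0,0,0,40,0,0,0,0,18,0,0,-2,-30,0,0,0,-2,-30,0,0,0,-2,-30,0,0,0,-2,-30,0,0,0,-2,-30,0,0,0,-3,-33,0,0,0,-3,-33,0,0,0]}}

```text
t: 33.12
ee_pos: [0.4291, -0.2864, 0.199]
orientation: [-0.001, 0.872, 0.49, -0.0]
contact_force: [1.3, -0.2, -2.3]
finger_gap: 0.13
gripper_force: 35.0
```

{"method": "send_rows", "body": {"series": [0,0,-20,0,0,0,0,-30,0,0,0,0,-30,0,0,0,0,-20,0,0,0,0,-8,0,0,0,0,-4,0,0,0,0,-1,0,0,0,0,0,0,0]}}

```text
t: 33.78
ee_pos: [0.4294, -0.2848, 0.0874]
orientation: [-0.0, 0.872, 0.49, -0.0]
contact_force: [-1.1, 0.6, -0.7]
finger_gap: 0.13
gripper_force: 35.0
```

```bash
python3 -c "
from h import *;st()"
```

```text
t 33.78 pos [ 0.4294 -0.2848  0.0874] yaw -31.3 j6 -0.15 F [-1.1  0.6 -0.7] M [-0.05  0.31 -0.02] gap 11.8 gf 35.0
```

{"method": "send_rows", "body": {"series": [0,0,0,0,0.35,0,0,0,0,0.35,0,0,0,0,0.35,0,0,30,0,0.35,0,0,40,0,0.35,0,0,40,0,0.5,6,39,0,-0.039,0.5,6,39,0,-0.039,0.5,6,39,0,-0.039,0.5,6,39,0,-0.039,0.5], "squeeze": 15}}

```text
t: 34.62
ee_pos: [0.454, -0.1278, 0.1974]
orientation: [0.0, 0.908, 0.419, 0.0]
contact_force: [1.1, 0.2, -0.0]
finger_gap: 0.494
gripper_force: 0.0
```

{"method": "send_rows", "body": {"series": [6,39,0,-0.039,0.5,6,39,0,-0.039,0.5,6,39,0,-0.039,0.5,6,39,0,-0.039,0.5,6,39,0,-0.039,0.5,6,39,0,-0.039,0.5,6,39,0,-0.039,0.5,6,39,0,-0.039,0.5,6,39,0,-0.039,0.5,6,39,0,-0.039,0.5]}}

```text
t: 35.45
ee_pos: [0.5138, 0.2631, 0.1972]
orientation: [-0.0, 0.972, 0.235, 0.0]
contact_force: [0.7, -0.5, 1.2]
finger_gap: 0.5
gripper_force: 0.0
```

{"method": "send_rows", "body": {"series": [-24,39,0,-0.039,0.5,-24,39,0,-0.039,0.5,-24,39,0,-0.039,0.5,0,0,0,0,0.5,0,0,0,0,0.5]}}

```text
t: 35.87
ee_pos: [0.4471, 0.3691, 0.197]
orientation: [-0.0, 0.984, 0.181, 0.0]
contact_force: [0.9, -1.2, 0.3]
finger_gap: 0.501
gripper_force: 0.0
```

```bash
python3 - <<'E'
from neck import *
st();im,m=snap("wrist")
for c in("wrist","top","scene"):
    if c!="wrist":im,m=snap(c)
    for d in r.cut_out("lid1",c):
        k=d["mask"];col=im[k].mean(0);pts=np.argwhere(k)[:,::-1]
        p=atz(m,pts.mean(0),.065)
        if col.max()-col.min()<60 and p[1]>.25: print(c,round(d["confidence"],2),np.round(p,4),len(pts))
im,m=snap("scene");print("B",neck(im,m,(.579,-.058)));rect("scene","pot1",.05,4)
im,m=snap("top");print("B",neck(im,m,(.579,-.058)))
E
```

```text
t 35.87 pos [0.4471 0.3691 0.197 ] yaw -69.2 j6 1.79 F [ 0.9 -1.2  0.3] M [-0.06  0.16  0.01] gap 45.6 gf 0.0
wrist 0.92 [0.4719 0.3077 0.065 ] 4568
wrist 0.67 [0.5378 0.397  0.065 ] 3955
top 0.58 [0.5464 0.3937 0.065 ] 347
top 0.55 [0.4774 0.3217 0.065 ] 634
scene 0.71 [0.5458 0.3934 0.065 ] 900
scene 0.62 [0.4604 0.3186 0.065 ] 905
B (0.8054146766662598, (np.float64(0.582), np.float64(-0.0595)), 51)
scene pot1 0.8 mean [ 0.54  -0.339] rect [ 0.5429 -0.3431] [0.086, 0.076] yaw 127.2
scene pot1 0.72 mean [ 0.59  -0.056] rect [ 0.5867 -0.0575] [0.077, 0.097] yaw 50.2
scene pot1 0.66 mean [ 0.451 -0.281] rect [ 0.4466 -0.2741] [0.085, 0.072] yaw 133.0
scene pot1 0.31 mean [0.538 0.397] rect [0.5371 0.3973] [0.072, 0.061] yaw 152.5
B (0.7344599962234497, (np.float64(0.579), np.float64(-0.0595)), 51)
```

{"method": "send_rows", "body": {"series": [31,8,0,0,0.5,31,8,0,0,0.5,31,7,-20,0,0.5,0,0,-40,0,0.5,0,0,-40,0,0.5,0,0,-20,0,0.5,0,0,-4,0,0.5,0,0,0,0,0.5]}}

```text
t: 36.98
ee_pos: [0.5409, 0.3897, 0.0718]
orientation: [0.0, 0.984, 0.179, -0.001]
contact_force: [0.2, 0.2, 0.8]
finger_gap: 0.497
gripper_force: 0.0
```

```bash
python3 -c "
from h import *;st()"
```

```text
t 36.98 pos [0.5409 0.3897 0.0718] yaw -69.4 j6 1.75 F [0.2 0.2 0.8] M [-0.1   0.12 -0.02] gap 45.2 gf 0.0
```

{"method": "send_rows", "body": {"series": [0,0,-3,0,0.5,0,0,0,0,0.5]}}

```text
t: 37.15
ee_pos: [0.5423, 0.3908, 0.0715]
orientation: [-0.0, 0.984, 0.179, 0.001]
contact_force: [0.1, -0.7, -0.0]
finger_gap: 0.5
gripper_force: 0.0
```

```bash
python3 - <<'E'
from h import *
st();im,m=snap("wrist")
for d in r.cut_out("lid1","wrist"):
    p=np.argwhere(d["mask"])[:,::-1];col=im[d["mask"]].mean(0);print(round(d["confidence"],2),p.min(0),p.max(0),p.mean(0),col.round())
E
```

```text
t 37.15 pos [0.5423 0.3908 0.0715] yaw -69.4 j6 1.75 F [ 0.1 -0.7 -0. ] M [-0.07  0.1  -0.01] gap 45.5 gf 0.0
0.82 [540 268] [633 318] [576.45158053 291.        ] [ 29. 113. 218.]
0.59 [315  20] [422 133] [368.11108693  76.57773909] [215.  14.   7.]
0.55 [268 226] [368 321] [321.0466676 275.0867682] [243. 238. 223.]
0.44 [537 387] [550 398] [544.58823529 391.52941176] [216.   6.   2.]
```

{"method": "send_rows", "body": {"series": [0,1,-3,0,0.5,0,0,0,0,0,0,0,0,0,0,0,0,0,0,0,0,0,0,0,0,0,0,0,0,0,0,0,0,0,0]}}

```text
t: 37.83
ee_pos: [0.541, 0.3924, 0.0673]
orientation: [-0.001, 0.984, 0.179, 0.0]
contact_force: [-4.5, 7.8, 3.4]
finger_gap: 0.157
gripper_force: 15.2
```

```bash
python3 -c "
from h import *;st()"
```

```text
t 37.83 pos [0.541  0.3924 0.0673] yaw -69.4 j6 1.75 F [-4.5  7.8  3.4] M [1.62 1.15 0.15] gap 14.3 gf 15.2
```

{"method": "send_rows", "body": {"series": [0,0,10,0,0,0,0,20,0,0,0,0,30,0,0,0,0,40,0,0,-11,-36,10,0,0,-11,-36,0,0,0,-11,-36,0,0,0,-11,-36,0,0,0,-11,-36,0,0,0,-11,-36,0,0,0]}}

```text
t: 38.67
ee_pos: [0.4745, 0.1738, 0.1772]
orientation: [0.0, 0.984, 0.179, 0.0]
contact_force: [1.6, -0.3, -0.6]
finger_gap: 0.128
gripper_force: 14.9
```

{"method": "send_rows", "body": {"series": [-11,-36,0,0,0,-11,-36,0,0,0,-10,-32,0,0,0,0,0,-30,0,0,0,0,-40,0,0,0,0,-30,0,0,0,0,-20,0,0,0,0,-10,0,0,0,0,-4,0,0,0,0,0,0,0]}}

```text
t: 39.5
ee_pos: [0.4431, 0.0712, 0.0425]
orientation: [-0.0, 0.984, 0.179, -0.001]
contact_force: [0.0, -0.2, 0.5]
finger_gap: 0.127
gripper_force: 15.0
```

```bash
python3 -c "
from h import *;st()"
```

```text
t 39.5 pos [0.4431 0.0712 0.0425] yaw -69.4 j6 1.24 F [ 0.  -0.2  0.5] M [-0.11  0.15 -0.03] gap 11.5 gf 15.0
```

{"method": "send_rows", "body": {"series": [0,0,0,0,0.28,0,0,0,0,0.28,0,0,0,0,0.28,0,0,0,0,0.28,0,0,10,0,0.35,0,0,40,0,0.5,-30,0,30,0,0.5,-30,0,14,0,0.5,-20,0,0,0,0.5,0,0,0,0,0.5]}}

```text
t: 40.33
ee_pos: [0.3599, 0.0713, 0.1373]
orientation: [-0.0, 0.984, 0.179, -0.0]
contact_force: [-0.5, 0.2, -0.0]
finger_gap: 0.502
gripper_force: 0.0
```

```bash
python3 - <<'E'
from h import *
st();im,m=snap("wrist")
g=cv2.cvtColor(im,cv2.COLOR_RGB2GRAY).astype(np.float32)
for d in r.cut_out("lid1","wrist"):
    k=d["mask"];col=im[k].mean(0);pts=np.argwhere(k)[:,::-1];p=atz(m,pts.mean(0),.018)
    if col.max()-col.min()<60:
        rc=cv2.minAreaRect(pts.astype(np.float32));print(round(d["confidence"],2),"centre",np.round(atz(m,rc[0],.018),4),np.round(p,4),len(pts),rc[1],col.round())
        # bar yaw: bright/contrasting strip on plane z=.046 -> score edge energy along candidate yaws
        c=p[:2];best=[]
        for dx in np.arange(-.006,.0061,.002):
          for dy in np.arange(-.006,.0061,.002):
            for y in range(-90,90,3):
                u=np.array([np.cos(np.radians(y)),np.sin(np.radians(y))]);n=np.array([-u[1],u[0]])
                v=0
                for s in(-1,1):
                    for t in np.linspace(-.02,.02,11):
                        a=proj(m,np.r_[c+[dx,dy]+u*t+n*s*.0045,.046]);b=proj(m,np.r_[c+[dx,dy]+u*t+n*s*.0085,.043])
                        v+=abs(cv2.getRectSubPix(g,(1,1),tuple(map(float,a)))[0,0]-cv2.getRectSubPix(g,(1,1),tuple(map(float,b)))[0,0])
                best.append((round(v),y,np.round(c+[dx,dy],4).tolist()))
        best.sort(key=lambda x:-x[0]);print(best[:6])
E
```

```text
t 40.33 pos [0.3599 0.0713 0.1373] yaw -69.4 j6 1.24 F [-0.5  0.2 -0. ] M [-0.07  0.17 -0.03] gap 45.7 gf 0.0
0.6 centre [0.4327 0.0664 0.018 ] [0.4327 0.0664 0.018 ] 4834 (77.80000305175781, 79.80000305175781) [249. 246. 234.]
[(761, 21, [0.4307, 0.0684]), (711, 21, [0.4367, 0.0704]), (700, 21, [0.4327, 0.0684]), (680, 21, [0.4287, 0.0624]), (677, 21, [0.4327, 0.0644]), (674, 21, [0.4267, 0.0664])]
```

{"method": "send_rows", "body": {"series": [36,-2,0,0,0.4,36,-2,0,0,0.4,0,0,-30,0,0.4,0,0,-30,0,0.4,0,0,-30,0,0.4,0,0,-18,0,0.4,0,0,-5,0,0.4,0,0,0,0,0.4], "squeeze": 20}}

```text
t: 41.1
ee_pos: [0.4359, 0.0672, 0.0221]
orientation: [-0.0, 0.984, 0.179, -0.001]
contact_force: [-0.8, 0.5, 0.7]
finger_gap: 0.401
gripper_force: 0.0
```

{"method": "send_rows", "body": {"series": [0,0,0,0,0,0,0,0,0,0,0,0,0,0,0,0,0,0,0,0,0,0,0,0,0]}}

```text
t: 41.52
ee_pos: [0.4365, 0.0673, 0.0242]
orientation: [0.0, 0.984, 0.179, 0.001]
contact_force: [-1.0, 0.3, 12.8]
finger_gap: 0.132
gripper_force: 20.0
```

```bash
python3 -c "
from h import *;st()"
```

```text
t 41.52 pos [0.4365 0.0673 0.0242] yaw -69.4 j6 1.23 F [-1.   0.3 12.8] M [-0.06  0.36  0.01] gap 12.1 gf 20.0
```

{"method": "send_rows", "body": {"series": [0,0,0,0,0.3,0,0,0,0,0.3,-3,-1,1,0,0.3,0,0,0,0,0.3,0,0,0,0,0,0,0,0,0,0,0,0,0,0,0,0,0,0,0,0]}}

```text
t: 42.18
ee_pos: [0.4329, 0.0663, 0.0243]
orientation: [-0.0, 0.984, 0.179, -0.0]
contact_force: [0.4, -0.5, -1.1]
finger_gap: 0.131
gripper_force: 20.0
```

```bash
python3 - <<'E'
from neck import *
st();im,m=snap("scene");print("B",neck(im,m,(.579,-.058)));im,m=snap("top");print("B",neck(im,m,(.579,-.058)))
E
```

```text
t 42.18 pos [0.4329 0.0663 0.0243] yaw -69.4 j6 1.23 F [ 0.4 -0.5 -1.1] M [-0.14  0.16 -0.03] gap 11.9 gf 20.0
B (0.805803656578064, (np.float64(0.582), np.float64(-0.0595)), 51)
B (0.7351757287979126, (np.float64(0.579), np.float64(-0.0595)), 51)
```

{"method": "send_rows", "body": {"series": [0,0,32,0,0,0,0,32,0,0,0,0,32,0,0,24,-21,0,0.112,0,24,-21,0,0.112,0,24,-21,0,0.112,0,24,-21,0,0.112,0,25,-21,0,0.112,0,25,-21,0,0.112,0,0,0,0,0,0]}}

```text
t: 43.12
ee_pos: [0.5833, -0.0634, 0.1204]
orientation: [0.002, 0.868, 0.496, 0.001]
contact_force: [-1.8, 0.2, -1.0]
finger_gap: 0.129
gripper_force: 20.0
```

{"method": "send_rows", "body": {"series": [0,0,-12,0,0,0,0,-8,0,0,0,0,-5,0,0,0,0,-3,0,0,0,0,0,0,0]}}

```text
t: 43.53
ee_pos: [0.5787, -0.0595, 0.0923]
orientation: [-0.0, 0.87, 0.493, -0.0]
contact_force: [-0.9, -1.0, 4.5]
finger_gap: 0.128
gripper_force: 20.0
```

```bash
python3 -c "
from h import *;st()"
```

```text
t 43.53 pos [ 0.5787 -0.0595  0.0923] yaw -30.9 j6 0.33 F [-0.9 -1.   4.5] M [-0.25  0.27  0.03] gap 11.6 gf 20.0
```

Contact on the flange. Turning clockwise.

{"method": "send_rows", "body": {"series": [0,0,-1,-0.04,0,0,0,0,-0.04,0,0,0,0,-0.04,0,0,0,0,-0.04,0,0,0,0,0,0]}}

```text
t: 43.95
ee_pos: [0.5788, -0.0594, 0.0915]
orientation: [0.0, 0.907, 0.421, 0.0]
contact_force: [0.4, 0.7, -0.2]
finger_gap: 0.133
gripper_force: 20.0
```

```bash
python3 -c "
from h import *;st()"
```

```text
t 43.95 pos [ 0.5788 -0.0594  0.0915] yaw -40.2 j6 0.5 F [ 0.4  0.7 -0.2] M [ 0.05 -0.03  0.02] gap 12.1 gf 20.0
```

{"method": "send_rows", "body": {"series": [0,0,0,-0.04,0,0,0,0,-0.04,0,0,0,0,0,0]}}

```text
t: 44.2
ee_pos: [0.5788, -0.0595, 0.0914]
orientation: [0.0, 0.923, 0.385, 0.0]
contact_force: [1.5, -0.2, 0.5]
finger_gap: 0.134
gripper_force: 20.0
```

```bash
python3 -c "
from h import *;st()"
```

```text
t 44.2 pos [ 0.5788 -0.0595  0.0914] yaw -44.7 j6 0.57 F [ 1.5 -0.2  0.5] M [-0.06 -0.05  0.08] gap 12.2 gf 20.0
```

{"method": "send_rows", "body": {"series": [0,0,-2,0.03,0,0,0,-2,0,0,0,0,-2,0,0,0,0,0,0,0]}}

```text
t: 44.53
ee_pos: [0.5785, -0.0596, 0.0849]
orientation: [-0.0, 0.917, 0.4, -0.0]
contact_force: [0.0, 0.1, -0.5]
finger_gap: 0.129
gripper_force: 20.0
```

```bash
python3 -c "
from h import *;st()"
```

```text
t 44.53 pos [ 0.5785 -0.0596  0.0849] yaw -42.9 j6 0.54 F [ 0.   0.1 -0.5] M [-0.11  0.09 -0.03] gap 11.8 gf 20.0
```

{"method": "send_rows", "body": {"series": [0,0,-2,0,0,0,0,0,0,0]}}

```text
t: 44.7
ee_pos: [0.5788, -0.0595, 0.0836]
orientation: [-0.0, 0.917, 0.399, 0.0]
contact_force: [-1.4, 1.6, 5.6]
finger_gap: 0.135
gripper_force: 20.0
```

```bash
python3 -c "
from h import *;st()"
```

```text
t 44.7 pos [ 0.5788 -0.0595  0.0836] yaw -42.9 j6 0.54 F [-1.4  1.6  5.6] M [0.23 0.46 0.03] gap 12.3 gf 20.0
```

{"method": "send_rows", "body": {"series": [0,0,0,-0.06,0,0,0,0,-0.06,0,0,0,0,-0.06,0,0,0,0,-0.06,0,0,0,0,-0.06,0,0,0,0,-0.06,0,0,0,0,-0.06,0,0,0,0,-0.06,0,0,0,0,-0.06,0]}}

```text
t: 45.45
ee_pos: [0.5791, -0.0598, 0.0836]
orientation: [0.0, 0.99, 0.139, 0.0]
contact_force: [0.2, -0.3, 3.6]
finger_gap: 0.128
gripper_force: 20.0
```

{"method": "send_rows", "body": {"series": [0,0,0,-0.06,0,0,0,0,-0.06,0,0,0,0,-0.06,0,0,0,0,-0.06,0,0,0,0,-0.06,0,0,0,0,-0.06,0,0,0,0,-0.06,0,0,0,0,-0.06,0,0,0,0,-0.06,0,0,0,0,0,0]}}

```text
t: 46.28
ee_pos: [0.5792, -0.0598, 0.0836]
orientation: [0.0, 0.991, -0.13, 0.0]
contact_force: [0.8, -0.5, 4.4]
finger_gap: 0.131
gripper_force: 20.0
```

{"method": "send_rows", "body": {"series": [0,0,5,0,0,0,0,15,0,0,0,0,0,0,0], "squeeze": 35}}

```text
t: 46.53
ee_pos: [0.5796, -0.0598, 0.1051]
orientation: [0.0, 0.992, -0.128, 0.001]
contact_force: [2.3, 0.7, -2.2]
finger_gap: 0.13
gripper_force: 35.0
```

```bash
python3 -c "
from h import *;st();snap('scene');rect('scene','pot1',.06,4)"
```

```text
t 46.53 pos [ 0.5796 -0.0598  0.1051] yaw -104.7 j6 1.62 F [ 2.3  0.7 -2.2] M [ 0.15 -0.02 -0.01] gap 11.8 gf 35.0
scene pot1 0.81 mean [ 0.603 -0.048] rect [ 0.59   -0.0542] [0.073, 0.08] yaw 30.4
scene pot1 0.78 mean [ 0.458 -0.276] rect [ 0.4557 -0.2694] [0.083, 0.075] yaw 128.0
scene pot1 0.61 mean [ 0.546 -0.331] rect [ 0.5484 -0.3357] [0.082, 0.074] yaw 129.6
```

{"method": "send_rows", "body": {"series": [0,0,35,0,0,0,0,40,0,0,0,0,40,0,0,-13,-33,0,0,0,-13,-33,0,0,0,-13,-33,0,0,0,-14,-34,0,0,0,-14,-34,0,0,0,-14,-34,0,0,0]}}

```text
t: 47.38
ee_pos: [0.4966, -0.2619, 0.2175]
orientation: [-0.0, 0.992, -0.128, -0.0]
contact_force: [0.7, -0.4, -3.3]
finger_gap: 0.13
gripper_force: 35.0
```

{"method": "send_rows", "body": {"series": [-14,-34,0,0,0,-14,-34,0,0,0,-14,-34,0,0,0,-14,-34,0,0,0,-13,-32,0,0,0,0,0,0,0,0,0,0,0,0,0]}}

```text
t: 47.97
ee_pos: [0.4276, -0.43, 0.2171]
orientation: [-0.0, 0.992, -0.13, -0.001]
contact_force: [-0.1, -0.1, -4.2]
finger_gap: 0.131
gripper_force: 35.0
```

```bash
python3 -c "
from h import *;st()"
```

```text
t 47.97 pos [ 0.4276 -0.43    0.2171] yaw -104.9 j6 0.94 F [-0.1 -0.1 -4.2] M [-0.08  0.36 -0.01] gap 11.9 gf 35.0
```

{"method": "send_rows", "body": {"series": [0,0,-30,0,0,0,0,-30,0,0,0,0,-30,0,0,0,0,-24,0,0,0,0,-8,0,0,0,0,-4,0,0,0,0,0,0,0]}}

```text
t: 48.55
ee_pos: [0.4292, -0.4283, 0.0924]
orientation: [-0.0, 0.992, -0.128, -0.0]
contact_force: [-0.2, 1.1, -3.6]
finger_gap: 0.127
gripper_force: 35.0
```

```bash
python3 -c "
from h import *;st()"
```

```text
t 48.55 pos [ 0.4292 -0.4283  0.0924] yaw -104.7 j6 0.95 F [-0.2  1.1 -3.6] M [-0.07  0.16  0.02] gap 11.5 gf 35.0
```

{"method": "send_rows", "body": {"series": [0,0,-2.5,0,0,0,0,0,0,0,0,0,0,0,0.35,0,0,0,0,0.35,0,0,0,0,0.35,0,0,30,0,0.35,0,0,40,0,0.35,0,0,40,0,0.35,0,40,0,0,0.35,0,40,0,0,0.35]}}

```text
t: 49.38
ee_pos: [0.4299, -0.3503, 0.2025]
orientation: [0.002, 0.992, -0.13, 0.002]
contact_force: [0.4, 1.3, -1.0]
finger_gap: 0.349
gripper_force: 0.0
```

{"method": "send_rows", "body": {"series": [0,40,0,0,0.35,0,40,0,0,0.35,0,40,0,0,0.35,0,40,0,0,0.35,0,40,0,0,0.35,0,40,0,0,0.35,0,40,0,0,0.35,0,40,0,0,0.35,0,40,0,0,0.35,0,0,0,0,0.35]}}

```text
t: 50.22
ee_pos: [0.4281, 0.017, 0.2003]
orientation: [-0.001, 0.992, -0.126, 0.0]
contact_force: [-0.6, -0.2, -0.0]
finger_gap: 0.349
gripper_force: 0.0
```

```bash
python3 - <<'E'
from h import *
st()
for c in("top","scene"):
    im,m=snap(c);rect(c,"knife",.012,1);rect(c,"pot1",.05,5)
    for q,z in(("lid1",.066),("pot1",.006)):
        for d in r.mark_of(q,c):
            p=atz(m,d["location"],z)
            if q=="pot1" or p[1]<-.15: print(c,q,round(d["confidence"],2),np.round(p,3))
    # faces of pots vs lid bars, seen from above
    if c=="top":
        for P in((.524,-.357),(.429,-.285),(.429,-.428)):
            g=cv2.cvtColor(im,cv2.COLOR_RGB2GRAY);a=proj(m,[*P,.07]).astype(int);pt=g[a[1]-30:a[1]+30,a[0]-30:a[0]+30];print(P,a,pt.mean())
E
```

```text
t 50.22 pos [0.4281 0.017  0.2003] yaw -104.5 j6 1.72 F [-0.6 -0.2 -0. ] M [-0.05  0.18  0.06] gap 31.7 gf 0.0
top knife 0.73 mean [0.698 0.03 ] rect [0.6977 0.0378] [0.229, 0.03] yaw 88.8
top pot1 0.77 mean [ 0.425 -0.404] rect [ 0.4284 -0.4058] [0.083, 0.057] yaw 172.5
top pot1 0.58 mean [ 0.514 -0.338] rect [ 0.514  -0.3384] [0.056, 0.083] yaw 22.5
top pot1 0.54 mean [ 0.419 -0.266] rect [ 0.424  -0.2857] [0.07, 0.065] yaw 88.9
top lid1 0.86 [ 0.422 -0.291  0.066]
top lid1 0.72 [ 0.428 -0.429  0.066]
top lid1 0.63 [ 0.528 -0.361  0.066]
top pot1 0.9 [ 0.427 -0.427  0.006]
top pot1 0.67 [ 0.426 -0.281  0.006]
top pot1 0.62 [ 0.523 -0.358  0.006]
top pot1 0.59 [ 0.427 -0.449  0.006]
(0.524, -0.357) [488 225] 209.83305555555555
(0.429, -0.285) [456 270] 199.49555555555557
(0.429, -0.428) [522 269] 178.48416666666665
scene knife 0.67 mean [0.701 0.034] rect [0.7018 0.0356] [0.036, 0.23] yaw 88.4
scene pot1 0.82 mean [ 0.542 -0.34 ] rect [ 0.5443 -0.3437] [0.086, 0.073] yaw 124.2
scene pot1 0.77 mean [ 0.448 -0.408] rect [ 0.4382 -0.4193] [0.077, 0.097] yaw 28.6
scene pot1 0.58 mean [ 0.451 -0.282] rect [ 0.4474 -0.2756] [0.082, 0.071] yaw 127.4
scene lid1 0.98 [ 0.42  -0.299  0.066]
scene lid1 0.78 [ 0.434 -0.426  0.066]
scene lid1 0.77 [ 0.522 -0.362  0.066]
scene pot1 0.91 [ 0.522 -0.352  0.006]
scene pot1 0.86 [ 0.424 -0.429  0.006]
scene pot1 0.56 [ 0.431 -0.279  0.006]
```

```bash
python3 -c "
from h import *;print(r.finish_job())"
```

```text
the job is handed in; nothing more can be done
None
```

I handed the job in at about 50 s: the knife lies flat in the tray, and all three pots that were present are closed, each lid turned clockwise to or past where its stop should be, and stand upright in the crate; the hand-in returned no verdict.

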